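Empty the soaking basin and put the stones up to dry

TASK

Clear up after sharpening: tip the dressing sticks out of the soaking basin all together onto the rubber mat, holding it low so that they do not fall far and chip, and stand the basin upright on the bench again. Lay every stick lengthwise in a pocket of the wooden tray, one to a pocket and flat on the pocket floor, and put the bench stone up to dry, standing on one end on the bench and leaning back with a broad face against the front of the tin box, clearly slanted but no flatter than about 35 degrees from upright. Do not disturb the water bottle, the green case or the old brown stone.

Things in the scene. Friction and masses are not known exactly. Their poses are not given: they have to be found in the camera images.
- basin: Round flared soaking basin of grey plastic, open at the top, loose, about 0.18 kg. Outside diameter 100 mm at the foot and 190 mm at the rim, 78 mm high, straight wall 4 mm thick leaning outwards 30 degrees from upright, floor 5 mm thick. Origin at the centre of the underside, z up through the mouth. It can be pinched by its wall anywhere round the rim. The sticks start standing on end in it, 3 mm below the rim.
- basin_mid (a point): Point on the basin's axis, 40 mm above its underside.
- stick0: One of up to five alike square dressing sticks of grey abrasive stone, 20 x 20 x 70 mm, 55 g; three to five are there in a given run, the others absent. Origin at its centre, z along its length (both ends and all four long faces alike). Starts standing on end in the basin.
- stick1: One of up to five alike square dressing sticks of grey abrasive stone, 20 x 20 x 70 mm, 55 g; three to five are there in a given run, the others absent. Origin at its centre, z along its length (both ends and all four long faces alike). Starts standing on end in the basin.
- stick2: One of up to five alike square dressing sticks of grey abrasive stone, 20 x 20 x 70 mm, 55 g; three to five are there in a given run, the others absent. Origin at its centre, z along its length (both ends and all four long faces alike). Starts standing on end in the basin.
- stick3: One of up to five alike square dressing sticks of grey abrasive stone, 20 x 20 x 70 mm, 55 g; three to five are there in a given run, the others absent. Origin at its centre, z along its length (both ends and all four long faces alike). Starts standing on end in the basin.
- stick4: One of up to five alike square dressing sticks of grey abrasive stone, 20 x 20 x 70 mm, 55 g; three to five are there in a given run, the others absent. Origin at its centre, z along its length (both ends and all four long faces alike). Starts standing on end in the basin.
- mat: Black ribbed rubber draining mat, fixed to the bench, 210 mm (its x) by 260 mm (its y), 4 mm thick. Origin at the centre of its underside, z up.
- tray: Pale wooden stick tray, fixed, 104 mm (its x) by 304 mm (its y), 15 mm high, with five milled pockets side by side along its y. Each pocket is 84 mm long (along the tray's x), 36 mm wide and 10 mm deep, with lands 22 mm wide between them, level with the rim. Origin at the centre of its underside, z up.
- pocket0 (a point): Centre of the floor of tray pocket 0, 5 mm above the tray's underside; pockets 0 to 4 are 58 mm apart, from the tray's +y end to its -y end. Axes as the tray's.
- pocket1 (a point): Centre of the floor of tray pocket 1, 5 mm above the tray's underside; pockets 0 to 4 are 58 mm apart, from the tray's +y end to its -y end. Axes as the tray's.
- pocket2 (a point): Centre of the floor of tray pocket 2, 5 mm above the tray's underside; pockets 0 to 4 are 58 mm apart, from the tray's +y end to its -y end. Axes as the tray's.
- pocket3 (a point): Centre of the floor of tray pocket 3, 5 mm above the tray's underside; pockets 0 to 4 are 58 mm apart, from the tray's +y end to its -y end. Axes as the tray's.
- pocket4 (a point): Centre of the floor of tray pocket 4, 5 mm above the tray's underside; pockets 0 to 4 are 58 mm apart, from the tray's +y end to its -y end. Axes as the tray's.
- bench_stone: Combination bench whetstone, loose, a slab 180 mm (its x) by 60 mm (its y) by 25 mm (its z), about 0.56 kg, one broad face clay-red and the other grey. Origin at its centre. Starts lying flat on the bench.
- tin: Brown lidded tin box of tools, heavy and fixed, 150 mm deep (its x), 240 mm wide (its y), 125 mm high, with upright sides and a scoop lying on the back half of its lid. Origin in the middle of the bottom edge of its front; -x points out of the front, towards the robot.
- tin_front (a point): Middle of the top front edge of the tin, straight above the tin's origin, 125 mm above the bench. Axes as the tin's.
- water_bottle: Bystander: clear round water bottle with a white cap, 64 mm across, 170 mm high, standing. Origin at the centre of its underside.
- stone_case: Bystander: shut green plastic whetstone case, 210 x 85 x 40 mm. Origin at the centre of its underside, long along its x.
- old_stone: Bystander: worn brown whetstone, 150 x 55 x 30 mm, lying flat. Origin at the centre of its underside, long along its x.

How it is judged:
On the way, in this order (a step that is already met when the one before it is completed fails the run):
1. the basin is tipped more than 35 degrees with all the sticks still in it (distance between each of stick0, stick1, stick2, stick3, stick4 and basin_mid below 0.085 m and angle between basin's own z axis and vertical above 0.6 rad), for 0.05 s.
2. all the sticks are out of the basin, lying on the mat (or already in the tray) (distance between each of stick0, stick1, stick2, stick3, stick4 and basin_mid above 0.095 m and height (world z) of each of stick0, stick1, stick2, stick3, stick4 below 0.075 m and ((x of stick0 in the frame of mat between -0.105 and 0.105 m and y of stick0 in the frame of mat between -0.13 and 0.13 m) or (x of stick0 in the frame of tray between -0.052 and 0.052 m and y of stick0 in the frame of tray between -0.152 and 0.152 m)) and ((x of stick1 in the frame of mat between -0.105 and 0.105 m and y of stick1 in the frame of mat between -0.13 and 0.13 m) or (x of stick1 in the frame of tray between -0.052 and 0.052 m and y of stick1 in the frame of tray between -0.152 and 0.152 m)) and ((x of stick2 in the frame of mat between -0.105 and 0.105 m and y of stick2 in the frame of mat between -0.13 and 0.13 m) or (x of stick2 in the frame of tray between -0.052 and 0.052 m and y of stick2 in the frame of tray between -0.152 and 0.152 m)) and ((x of stick3 in the frame of mat between -0.105 and 0.105 m and y of stick3 in the frame of mat between -0.13 and 0.13 m) or (x of stick3 in the frame of tray between -0.052 and 0.052 m and y of stick3 in the frame of tray between -0.152 and 0.152 m)) and ((x of stick4 in the frame of mat between -0.105 and 0.105 m and y of stick4 in the frame of mat between -0.13 and 0.13 m) or (x of stick4 in the frame of tray between -0.052 and 0.052 m and y of stick4 in the frame of tray between -0.152 and 0.152 m))), for 0.2 s.
At the end, for the whole second after the job is handed in: Each stick lies level on a pocket floor, within 22 mm of the pocket centre and 20 degrees of its length; the basin stands upright (4.5 degrees) on bench or mat; the bench stone stands on end, a broad face leaning on the tin front, 7 to 35 degrees from upright; all at rest (z of stick0 in the frame of tray between 0.009 and 0.021 m and x of stick0 in the frame of tray between -0.02 and 0.02 m and angle between stick0's own z axis and vertical between 1.45 and 1.69 rad and angle between the z axis of each of stick0, stick1, stick2, stick3, stick4 and the x axis of tray, either way round below 0.35 rad and linear speed of each of stick0, stick1, stick2, stick3, stick4, basin, bench_stone below 0.03 m/s and (horizontal distance between stick0 and pocket0 below 0.022 m or horizontal distance between stick0 and pocket1 below 0.022 m or horizontal distance between stick0 and pocket2 below 0.022 m or horizontal distance between stick0 and pocket3 below 0.022 m or horizontal distance between stick0 and pocket4 below 0.022 m) and z of stick1 in the frame of tray between 0.009 and 0.021 m and x of stick1 in the frame of tray between -0.02 and 0.02 m and angle between stick1's own z axis and vertical between 1.45 and 1.69 rad and (horizontal distance between stick1 and pocket0 below 0.022 m or horizontal distance between stick1 and pocket1 below 0.022 m or horizontal distance between stick1 and pocket2 below 0.022 m or horizontal distance between stick1 and pocket3 below 0.022 m or horizontal distance between stick1 and pocket4 below 0.022 m) and z of stick2 in the frame of tray between 0.009 and 0.021 m and x of stick2 in the frame of tray between -0.02 and 0.02 m and angle between stick2's own z axis and vertical between 1.45 and 1.69 rad and (horizontal distance between stick2 and pocket0 below 0.022 m or horizontal distance between stick2 and pocket1 below 0.022 m or horizontal distance between stick2 and pocket2 below 0.022 m or horizontal distance between stick2 and pocket3 below 0.022 m or horizontal distance between stick2 and pocket4 below 0.022 m) and z of stick3 in the frame of tray between 0.009 and 0.021 m and x of stick3 in the frame of tray between -0.02 and 0.02 m and angle between stick3's own z axis and vertical between 1.45 and 1.69 rad and (horizontal distance between stick3 and pocket0 below 0.022 m or horizontal distance between stick3 and pocket1 below 0.022 m or horizontal distance between stick3 and pocket2 below 0.022 m or horizontal distance between stick3 and pocket3 below 0.022 m or horizontal distance between stick3 and pocket4 below 0.022 m) and z of stick4 in the frame of tray between 0.009 and 0.021 m and x of stick4 in the frame of tray between -0.02 and 0.02 m and angle between stick4's own z axis and vertical between 1.45 and 1.69 rad and (horizontal distance between stick4 and pocket0 below 0.022 m or horizontal distance between stick4 and pocket1 below 0.022 m or horizontal distance between stick4 and pocket2 below 0.022 m or horizontal distance between stick4 and pocket3 below 0.022 m or horizontal distance between stick4 and pocket4 below 0.022 m) and angle between basin's own z axis and vertical below 0.08 rad and height (world z) of basin below 0.01 m and (angle between bench_stone's own x axis and vertical between 0.12 and 0.62 rad or angle between bench_stone's own x axis and vertical between 2.52 and 3.02 rad) and height (world z) of bench_stone between 0.07 and 0.1 m and angle between the z axis of bench_stone and the x axis of tin, either way round below 0.75 rad and contact force between bench_stone and tin above 0.1 N and x of bench_stone in the frame of tin below 0 m); the robot touches nothing.
It fails at once if the water bottle is moved more than 30 mm (distance of water_bottle from where it was at the start of the episode above 0.03 m).
It fails at once if the stone case is moved more than 30 mm (distance of stone_case from where it was at the start of the episode above 0.03 m).
It fails at once if the old stone is moved more than 30 mm (distance of old_stone from where it was at the start of the episode above 0.03 m).
It fails at once if a stick falls from high up (faster than 2 m/s, a drop of 20 cm) (linear speed of any of stick0, stick1, stick2, stick3, stick4 above 2 m/s).
Of stick0, stick1, stick2, stick3, stick4 only 3 to 5 are there at a start; the rules pass over those that are not, and their reading is None.
At some moment in a run one of bench_stone, basin may be knocked a few centimetres aside while the robot is not near it.
It also fails if it takes over 210 s, if anything falls off the work surface, if the arm or the gripper's body presses on something with over 40 N, if the wrist force passes 120 N, or if a joint passes its speed limit or range.

ROBOT

A 7-joint arm with a two-finger parallel gripper is mounted at the origin on the work surface. World frame = base frame: x ahead of the robot, y to its left, z up, the work surface at z = 0. Lengths are in m, angles in rad, forces in N, time in s.
With the tool pointing down it reaches from about 0.35 to 0.9 m from the base axis. Payload 8.1 kg.
Tool frame: the origin (TCP) lies between the finger pads; the fingertips stand 17 mm ahead of it and the grasp point (between the pads) lies 2 mm behind it; z points along the fingers, y is the line along which they close (so a half turn about z gives the same grasp; the last joint's range is limited). The gripper opens to 92 mm and grips with 3 to 60 N. Pads are 19 mm wide; open, the fingers measure 130 mm over their backs; the gripper's body (75 mm by 190 mm) begins 47 mm behind the grasp point.
Start: joints at [1.1, 0.434, 0.025, 1.573, -0.012, 1.134, -0.075], TCP at [0.225, -0.583, 0.244] pointing down, gripper open.
Joint ranges: [-2.62, 2.62], [-0.44, 2.09], [-1.27, 1.32], [0.08, 2.57], [-1.32, 4.46], [0.12, 2], [-2.74, 2.74]. Speed limits (rad/s): [2.22, 2.22, 3.01, 3.01, 3.14, 3.14, 3.14].

INTERFACE

Orientations are given as a rotation vector (axis times angle).
In Python, from cell import observe, get_image, calibration, sign_off, look_for, regions_of, landmark_of gives the robot as it stands.
- The arm moves only by the tool jog_arm, never from a script. Its argument "plan" is a list of rows, each an object with "offset": the shift along the tool's x, y, z normalised to -1 to 1, where 1 is 0.15 m, a list of three; "twist": the turn, a rotation vector about the tool's x, y, z normalised to -1 to 1, where 1 is 2 pi rad, a list of three; "fingers": the gripper command: -1 is shut, 1 is fully open, values between are in proportion. In form: [{"offset": [x, y, z], "twist": [ax, ay, az], "fingers": fingers}, ...]. A call has 1 to 20 rows; each row is the pose to reach, as a shift and turn from the pose commanded when the call began, along the tool's axes at that moment, turning the shorter way round; what a row does not reach only later rows make up. A row lasts 1/8 s, in which the tool goes at most 62.5 mm and 10.7 degrees, less where a joint would pass 70% of its speed; a pose out of reach is approached as far as the arm can. A call with a number of a shift or a turn outside -1 to 1 is refused whole. A call with a gripper value outside its range is refused whole. The fingers move at their own pace and stop on an object; "newtons" is the grip in N (left out, the last holds). Time passes only in rows, so rows that repeat a pose let the fingers close. It gives the time, the measured TCP pose, the force, the opening and the grip force at its end, in the units of the state.
- observe(): the state, without advancing time (a new reading comes with each control period).
- get_image(name): name is "scene" or "top" or "wrist"; returns the picture (480x640x3 uint8, red, green, blue); there is no depth.
- calibration(name): a dict with "fov_y" (degrees; the focal length in pixels is half the picture's height over the tangent of half this angle, whatever the lens; pixels are square), "cx", "cy" (the principal point, pixels), "position" and "attitude" of the camera in the world. Camera axes: x right, y down, z forward; pixel columns grow to the right and rows downward; lengths in m; the calibration is good to about 2 mm. A picture is of the moment at which its call begins: read the wrist's pose just before it. calibration takes no time and is no camera call; for the wrist camera it gives the pose at the moment of the call.
- sign_off(): hands the job in; it is judged then, once.
Trained networks look in the newest picture that a camera, given by its name, has taken for a name from the list of things; names that differ only in an ending like _2 or _b are one class to them, and where a whole thing is asked for, a point or a joint stands for the part that bears it (a point fixed in the world has none). Each returns a list of dicts, best first, with "conf" (0 to 1); they miss things now and then, are a little off and sometimes report something else, mostly with a low value. They report only what shows in the picture. A call takes as long as a camera call.
- look_for(thing, camera): "box" ([left, top, width, height] as shares, 0 to 1, of the picture: columns of its width, rows of its height, round what is visible of it).
- regions_of(thing, camera): "region" (480x640 bool, what is visible of it) and "box" ([left, top, width, height] as shares, 0 to 1, of the picture: columns of its width, rows of its height, round what is visible of it).
- landmark_of(thing, camera): "at" ([row, column] as shares, 0 to 1, of the picture: columns of its width, rows of its height: a listed point, or the origin of a listed thing).
The state is a dict: "clock": time; "joints": joint angles; "dq": joint speeds; "joint_efforts": joint torques, N m; "position": TCP position; "ee_rot": TCP orientation; "force": force on the tool from outside, world axes, zero at the start; "ft_torque": the same for the moment, N m; "width": opening from 0.0 (shut) to 1.0 (fully open); "gripper_force": force on a finger pad.
Only numpy, scipy, OpenCV 4.12 (cv2) and the standard library are available. Lean on these libraries where they do the work, as an engineer would, in place of code of your own. Each camera call takes 0.05 s, during which the arm holds its last target. There are 200 camera calls.

## Working session

There is one attempt and no reset: what is moved stays moved. The work goes in short steps, Python scripts to look and compute and a tool call to move; the robot and the scene stay as the last step left them, time stands still between calls to the robot, and variables do not carry over. Pictures are saved under pics/ and viewed, at most 14 in all, crops included, and the job is handed in when it is done.

Besides the shell and the picture viewer there is one more tool, called after ">>>" as name(argument=value, ...) on one line, values as JSON. jog_arm: Moves the arm, as the interface text tells. Scaled input: -1 to 1 covers 0.15 m each way for a shift and 2 pi rad each way for a turn. Its arguments: {"type":"object","properties":{"plan":{"type":"array","items":{"type":"object","properties":{"offset":{"type":"array","items":{"type":"number","minimum":-1,"maximum":1}},"twist":{"type":"array","items":{"type":"number","minimum":-1,"maximum":1}},"fingers":{"type":"number"}}}},"newtons":{"type":"number"}},"required":["plan"]}

```bash
ls; mkdir -p pics; python3 - <<'E'
from cell import *
import cv2
for n in("scene","top"):
    im=get_image(n); cv2.imwrite(f"pics/{n}0.png",im[:,:,::-1]); c=calibration(n); print(n,c)
    for t in ["basin","basin_mid","stick0","mat","tray","pocket0","pocket4","bench_stone","tin","tin_front","water_bottle","stone_case","old_stone"]:
        try:
            l=landmark_of(t,n); print(t,[(round(float(d['conf']),2),round(d['at'][1]*640,1),round(d['at'][0]*480,1)) for d in l[:6]])
        except Exception as e: print(t,e)
print(observe())
E
```

```text
pics
scene {'fov_y': 47.25383913302388, 'cx': 312.4122743986234, 'cy': 245.02822930144148, 'position': array([1.16994534, 0.71813124, 0.83874107]), 'attitude': array([-0.92997382, -2.36534403,  1.15760865])}
basin [(0.97, 408.9, 328.4), (0.49, 242.7, 315.5)]
basin_mid [(0.58, 410.5, 313.8), (0.42, 261.6, 329.7)]
stick0 [(0.69, 404.2, 305.3), (0.65, 407.6, 321.9), (0.53, 422.1, 311.7), (0.5, 410.1, 309.1)]
mat [(0.64, 304.8, 266.1), (0.44, 276.9, 343.6)]
tray [(0.57, 257.1, 330.9)]
pocket0 [(0.85, 245.1, 314.3), (0.71, 295.4, 362.8), (0.64, 259.0, 329.0), (0.59, 230.2, 304.5)]
pocket4 [(0.85, 245.1, 314.3), (0.71, 295.4, 362.8), (0.64, 259.0, 329.0), (0.59, 230.2, 304.5)]
bench_stone [(0.71, 246.3, 213.3), (0.57, 159.0, 240.2), (0.35, 419.8, 311.2), (0.32, 409.1, 308.3)]
tin [(0.73, 157.5, 240.6), (0.57, 493.9, 307.1)]
tin_front [(0.63, 148.0, 198.6)]
water_bottle [(0.68, 245.7, 315.0), (0.63, 493.2, 310.1)]
stone_case [(0.59, 427.8, 436.8)]
old_stone [(0.98, 222.2, 189.4)]
top {'fov_y': 44.628262715330365, 'cx': 310.7833118651223, 'cy': 248.11637193323023, 'position': array([ 0.31530
[... 852 characters left out ...]
: array([ 1.10040089,  0.43448878,  0.0249955 ,  1.57323971, -0.0115894 ,
        1.13400533, -0.07511707]), 'dq': array([-1.87010710e-05,  5.97666130e-04, -1.50761697e-03,  1.78034084e-03,
       -6.79758147e-04, -2.48859775e-03,  8.26247103e-04]), 'joint_efforts': array([-1.11551931e-04, -6.67661905e+01,  9.83855948e-01, -3.14803004e+01,
       -6.07552403e-02,  3.29686026e-02,  1.20667985e-05]), 'position': array([ 0.22469347, -0.58320262,  0.24373338]), 'ee_rot': array([ 3.08863868e+00,  5.74334413e-01, -2.81413617e-05]), 'force': array([-0.24940273, -0.88412429,  0.56325902]), 'ft_torque': array([-0.00488996,  0.01691109, -0.01536202]), 'gripper_force': 0.0, 'width': 0.9991655899675667}
```

View pics/top0.png

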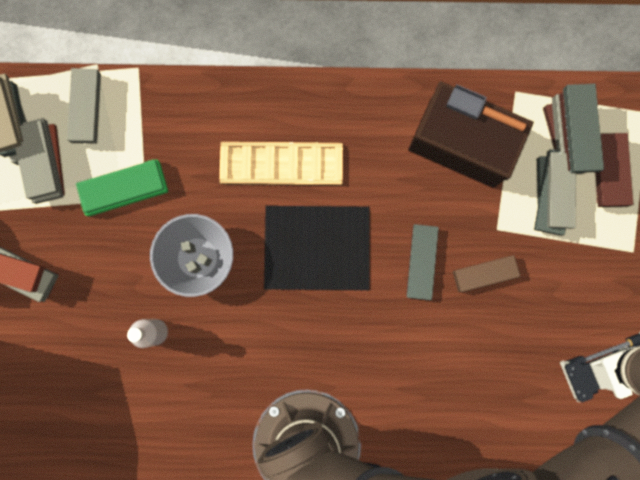

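View pics/scene0.png

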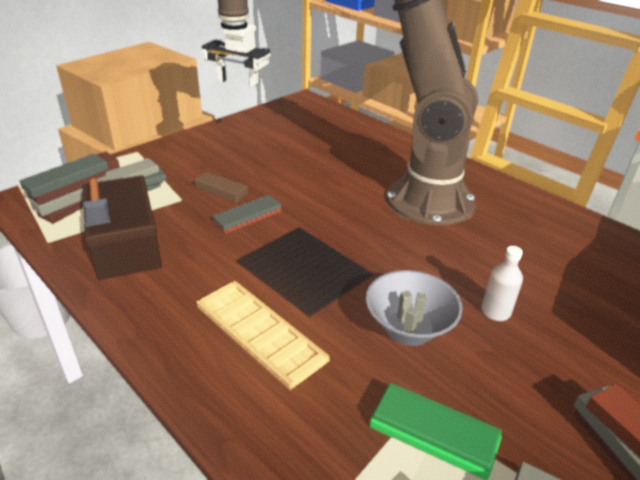

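```bash
cat > h.py <<'E'
import numpy as np, cv2
from cell import *
from scipy.spatial.transform import Rotation as R
def K(c):
    f=240/np.tan(np.radians(c['fov_y'])/2); return f
def px2w(c,u,v,z):
    d=R.from_rotvec(c['attitude']).apply([(u-c['cx'])/K(c),(v-c['cy'])/K(c),1.])
    p=np.asarray(c['position']); return p+d*(z-p[2])/d[2]
def w2px(c,P):
    q=R.from_rotvec(c['attitude']).inv().apply(np.asarray(P)-c['position']); return q[...,:2]/q[...,2:]*K(c)+[c['cx'],c['cy']]
def reg(name,cam,z,k=0):
    c=calibration(cam); r=regions_of(name,cam); out=[]
    for d in r:
        m=d['region'].astype(np.uint8); cs,_=cv2.findContours(m,0,1)
        if not cs: continue
        ct=max(cs,key=cv2.contourArea)
        W=np.array([px2w(c,u,v,z)[:2] for u,v in ct[:,0]]).astype(np.float32)
        (cx,cy),(w,h),a=cv2.minAreaRect(W)
        out.append((round(float(d['conf']),2),np.round([cx,cy,w,h],4).tolist(),round(a,1),ct[:,0].mean(0).round().tolist()))
    return out
np.set_printoptions(precision=4,suppress=True)
def T(pos,rotvec=None,Rm=None):
    """target world pose -> normalised offset/twist from the current commanded~measured pose"""
    s=observe(); r0=R.from_rotvec(s['ee_rot']); r1=Rm if Rm is not None else (R.from_rotvec(rotvec) if rotvec is not None else r0)
    return (r0.inv().apply(np.asarray(pos)-s['position'])/.15).round(3).tolist(),((r0.inv()*r1).as_rotvec()/(2*np.pi)).round(4).tolist()
E
python3 - <<'E'
from h import *
get_image("top")
for t,z in [("basin",.078),("mat",.004),("tray",.015),("bench_stone",.025),("tin",.125),("water_bottle",.17),("stone_case",.04),("old_stone",.03),("stick0",.075)]:
    for o in reg(t,"top",z): print(t,o)
get_image("scene")
for t,z in [("bench_stone",.025),("mat",.004),("tray",.015),("old_stone",.03)]:
    for o in reg(t,"scene",z)[:2]: print(t,o)
c=calibration("top")
for uv in [(443,85),(410,150),(497,187),(531,124)]: print(px2w(c,*uv,.125))
for uv in [(187,246),(203,260),(192,267)]: print(px2w(c,*uv,.075))
for uv in [(227,163),(331,163)]: print(px2w(c,*uv,.01))
E
```

```text
basin (0.72, [0.443, 0.2787, 0.1908, 0.1904], 0.9, [190.0, 255.0])
mat (0.87, [0.4734, -0.0166, 0.214, 0.2592], 0.8, [317.0, 248.0])
tray (0.71, [0.6829, 0.0765, 0.1086, 0.3042], 0.1, [280.0, 164.0])
bench_stone (0.56, [0.4402, -0.2714, 0.0654, 0.1808], 84.2, [421.0, 262.0])
tin (0.73, [0.7291, -0.37, 0.2418, 0.1949], 66.3, [470.0, 135.0])
water_bottle (0.58, [0.2657, 0.3477, 0.0577, 0.0842], 0.9, [147.0, 333.0])
water_bottle (0.22, [0.6424, 0.068, 0.0978, 0.272], 0.8, [280.0, 163.0])
stone_case (0.73, [0.6098, 0.4626, 0.0928, 0.2134], 18.2, [121.0, 188.0])
stone_case (0.27, [0.6758, 0.0738, 0.1054, 0.301], 0.3, [281.0, 164.0])
old_stone (0.66, [0.4127, -0.4278, 0.0571, 0.1594], 14.8, [486.0, 274.0])
old_stone (0.41, [0.6129, 0.4651, 0.0969, 0.2158], 18.7, [121.0, 188.0])
old_stone (0.33, [0.6789, 0.0739, 0.3029, 0.1078], 89.7, [281.0, 163.0])
stick0 (0.72, [0.4626, 0.2846, 0.0284, 0.0358], 0.9, [188.0, 247.0])
stick0 (0.64, [0.4156, 0.2722, 0.0302, 0.023], 46.5, [193.0, 267.0])
stick0 (0.47, [0.4317, 0.2478, 0.0297, 0.0171], 59.1, [204.0, 260.0])
bench_stone (0.89, [0.4536, -0.2562, 0.0921, 0.1953], 84.2, [247.0, 214.0])
mat (0.82, [0.4793, -0.0139, 0.2125, 0.2663], 0.0, [304.0, 270.0])
mat (0.34, [0.7083, -0.4828, 0.468, 0.1742], 66.0, [120.0, 227.0])
tray (0.89, [0.6911, 0.0817, 0.3147, 0.1146], 89.9, [263.0, 333.0])
tray (0.69, [0.4125, 0.2383, 0.0898, 0.0262], 32.0, [404.0, 305.0])
old_stone (0.88, [0.4322, -0.4068, 0.0883, 0.1749], 14.9, [221.0, 187.0])
old_stone (0.7, [0.4294, 0.2492, 0.0968, 0.026], 32.6, [404.0, 306.0])
[ 0.8467 -0.3065  0.125 ]
[ 0.69  -0.229  0.125]
[ 0.606  -0.4279  0.125 ]
[ 0.7558 -0.5095  0.125 ]
[0.4649 0.2882 0.075 ]
[0.4324 0.2493 0.075 ]
[0.4156 0.2745 0.075 ]
[0.6826 0.21   0.01  ]
[ 0.6864 -0.0504  0.01  ]
```

```bash
cat >> h.py <<'E'
import json,os
def log():
    s=observe(); open("log.txt","a").write(json.dumps([list(map(float,s[k])) for k in("joints","position","ee_rot")])+"\n"); return s
def Rt(z,y):
    """rotation from tool z dir and approx closing dir y"""
    z=np.array(z,float);z/=np.linalg.norm(z);y=np.array(y,float);y-=z*(y@z);y/=np.linalg.norm(y)
    return R.from_matrix(np.c_[np.cross(y,z),y,z])
E
python3 - <<'E'
from h import *
log(); a=np.radians(-95.8); r=Rt([0,0,-1],[np.cos(a),np.sin(a),0])
print(T([.50,-.277,.12],Rm=r),T([.50,-.277,.02],Rm=r))
c=calibration("top")
for uv in [(421,300),(408,297),(437,228),(416,225)]: print(px2w(c,*uv,.025))
print(px2w(c,156.7,331.8,0),px2w(c,134,333,.17))
E
```

```text
([2.446, -1.245, 0.825], [0.0, 0.0, 0.0746]) ([2.446, -1.245, 1.492], [0.0, 0.0, 0.0746])
[ 0.3477 -0.2711  0.025 ]
[ 0.3544 -0.2397  0.025 ]
[ 0.5238 -0.3111  0.025 ]
[ 0.5305 -0.2598  0.025 ]
[0.2611 0.3705 0.    ] [0.2642 0.3747 0.17  ]
```

```bash
cat >> h.py <<'E'
def plan(wps,start=None):
    """wps: list of (pos,Rot or None); prints chained calls (each row rel. to the pose at its call's start)"""
    s=log(); p=np.array(s['position']); r=R.from_rotvec(s['ee_rot'])
    if start: p,r=np.array(start[0]),start[1]
    p0,r0=p,r
    for P,Rm in wps:
        P=np.array(P,float); Rm=Rm or r
        while 1:
            d=r0.inv().apply(P-p0)/.15
            if np.abs(d).max()<=1:
                t=(r0.inv()*Rm).as_rotvec()
                print("row",d.round(3).tolist(),(t/2/np.pi).round(4).tolist(),"n>=",int(np.ceil(max(np.linalg.norm(P-p)/.0625,np.degrees((r.inv()*Rm).magnitude())/10.7))))
                p,r=P,Rm; break
            if p is not p0: p0,r0=p,r; print("-- new call"); continue
            k=1/np.abs(d).max()*.98; f=k; q=p0+(P-p0)*f; Rq=r0*R.from_rotvec(f*(r0.inv()*Rm).as_rotvec())
            d=(r0.inv().apply(q-p0)/.15).round(2); t=((r0.inv()*Rq).as_rotvec()/2/np.pi).round(3)
            print("row",d.tolist(),t.tolist(),"n>=",int(np.ceil(np.linalg.norm(d)*.15/.0625)),"\n-- new call")
            p=p0+r0.apply(d*.15); r=r0*R.from_rotvec(t*2*np.pi); p0,r0=p,r
E
python3 - <<'E'
from h import *
a=np.radians(-95.8); r=Rt([0,0,-1],[np.cos(a),np.sin(a),0])
plan([([.50,-.277,.12],r),([.50,-.277,.02],r)])
E
```

```text
row [0.98, -0.5, 0.33] [0.0, 0.0, 0.03] n>= 3 
-- new call
row [0.98, -0.76, 0.37] [0.0, 0.0, 0.034] n>= 4 
-- new call
row [0.261, -0.309, 0.125] [0.0, 0.0, 0.0106] n>= 2
row [0.261, -0.309, 0.792] [0.0, 0.0, 0.0106] n>= 2
```

>>> jog_arm(plan=[{"offset": [0.98,-0.5,0.33],"twist": [0,0,0.03],"fingers": 1},{"offset": [0.98,-0.5,0.33],"twist": [0,0,0.03],"fingers": 1},{"offset": [0.98,-0.5,0.33],"twist": [0,0,0.03],"fingers": 1},{"offset": [0.98,-0.5,0.33],"twist": [0,0,0.03],"fingers": 1}])

```text
clock: 2.65
position: [0.338, -0.4564, 0.1933]
ee_rot: [-3.125, -0.292, -0.001]
force: [0.0, 0.4, -0.2]
width: 0.999
gripper_force: 0.0
```

>>> jog_arm(plan=[{"offset": [0.98,-0.76,0.37],"twist": [0,0,0.034],"fingers": 1},{"offset": [0.98,-0.76,0.37],"twist": [0,0,0.034],"fingers": 1},{"offset": [0.98,-0.76,0.37],"twist": [0,0,0.034],"fingers": 1},{"offset": [0.98,-0.76,0.37],"twist": [0,0,0.034],"fingers": 1}])

```text
clock: 3.15
position: [0.4619, -0.3182, 0.1378]
ee_rot: [-3.139, 0.044, 0.0]
force: [-0.3, -0.0, -0.3]
width: 0.999
gripper_force: 0.0
```

>>> jog_arm(plan=[{"offset": [0.26,-0.31,0.125],"twist": [0,0,0.0106],"fingers": 1},{"offset": [0.26,-0.31,0.125],"twist": [0,0,0.0106],"fingers": 1},{"offset": [0.26,-0.31,0.45],"twist": [0,0,0.0106],"fingers": 1},{"offset": [0.26,-0.31,0.79],"twist": [0,0,0.0106],"fingers": 1},{"offset": [0.26,-0.31,0.79],"twist": [0,0,0.0106],"fingers": 1}])

```text
clock: 3.78
position: [0.4991, -0.2792, 0.0193]
ee_rot: [3.136, -0.161, -0.001]
force: [-0.4, -0.7, -0.6]
width: 1.0
gripper_force: 0.0
```

```bash
python3 - <<'E'
from h import *
s=log(); print(s['joints'],s['position'],s['ee_rot'],s['force'])
print(calibration("wrist"))
cv2.imwrite("pics/w1.png",get_image("wrist")[:,:,::-1])
E
```

```text
[ 0.4042  0.6246  0.0165  1.9125 -0.0148  0.6049 -1.2437] [ 0.4991 -0.2792  0.0193] [ 3.1364 -0.1611 -0.0011] [-0.4295 -0.6951 -0.5514]
{'fov_y': 60.21987843628832, 'cx': 324.0700346532133, 'cy': 241.31696823658353, 'position': array([ 0.5695, -0.2866,  0.1603]), 'attitude': array([ 1.9757, -2.1882, -0.2911])}
```

View pics/w1.png

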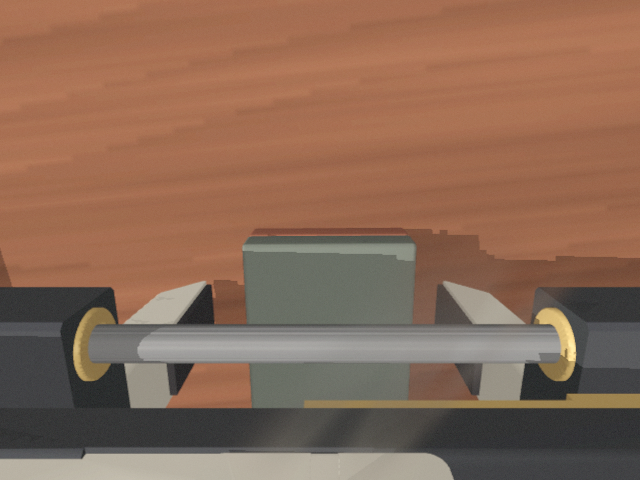

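>>> jog_arm(newtons=12, plan=[{"offset": [0,0,0],"twist": [0,0,0],"fingers": -1},{"offset": [0,0,0],"twist": [0,0,0],"fingers": -1},{"offset": [0,0,0],"twist": [0,0,0],"fingers": -1},{"offset": [0,0,0],"twist": [0,0,0],"fingers": -1},{"offset": [0,0,0],"twist": [0,0,0],"fingers": -1},{"offset": [0,0,-0.15],"twist": [0,0,0],"fingers": -1},{"offset": [0,0,-0.3],"twist": [0,0,0],"fingers": -1},{"offset": [0,0,-0.45],"twist": [0,0,0],"fingers": -1},{"offset": [0,0,-0.6],"twist": [0,0,0],"fingers": -1},{"offset": [0,0,-0.75],"twist": [0,0,0],"fingers": -1},{"offset": [0,0,-0.85],"twist": [0,0,0],"fingers": -1},{"offset": [0,0,-0.95],"twist": [0,0,0],"fingers": -1},{"offset": [0,0,-1],"twist": [0,0,0],"fingers": -1},{"offset": [0,0,-1],"twist": [0,0,0],"fingers": -1}])

```text
clock: 5.58
position: [0.4999, -0.2769, 0.1704]
ee_rot: [3.137, -0.159, 0.0]
force: [-0.5, -0.2, -7.2]
width: 0.656
gripper_force: 12.0
```

```bash
python3 - <<'E'
from h import *
s=log(); print(s['joints'],s['position'],s['width'])
a=get_image("scene")[100:300,80:400]; b=get_image("wrist")
cv2.imwrite("pics/s2.png",np.vstack([cv2.resize(a,(480,300)),cv2.resize(b[:400],(480,300))])[:,:,::-1])
E
```

```text
[ 0.3924  0.4194  0.0273  1.7986 -0.0139  0.9236 -1.2462] [ 0.4999 -0.2769  0.1704] 0.6556559822840357
```

View pics/s2.png

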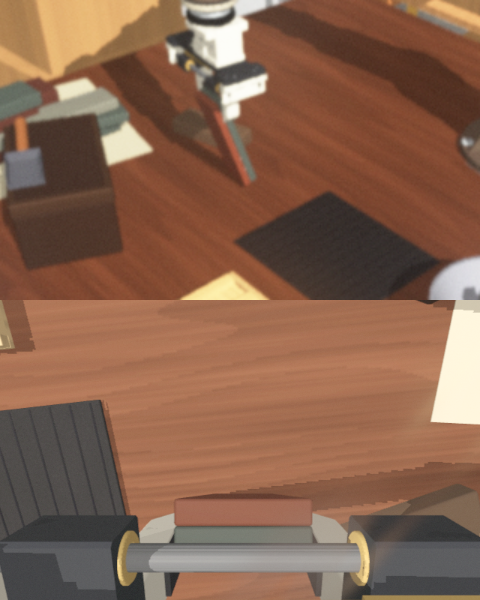

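```bash
python3 - <<'E'
from h import *
im=cv2.imread("pics/top0.png")[70:200,390:550]
s=cv2.imread("pics/scene0.png")[160:290,70:230]
z=lambda a:cv2.convertScaleAbs(cv2.resize(a,None,fx=4.5,fy=4.5,interpolation=cv2.INTER_CUBIC)[:585],alpha=1.6,beta=20)
cv2.imwrite("pics/tin.png",cv2.resize(np.hstack([z(im),z(s)]),None,fx=.55,fy=.55))
E
```

```text
(no output)
```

View pics/tin.png

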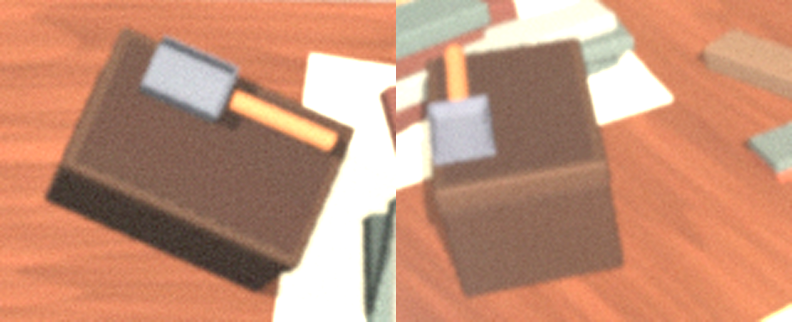

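```bash
python3 - <<'E'
from h import *
c=calibration("top"); f=lambda u,v,z:px2w(c,u,v,z)[:2]
a,b=f(416.3,135.5,.125),f(508,179.1,.125); A,B=f(409,150,0),f(495.9,187.2,0); ba,bb=f(439.3,81.3,.125),f(531.4,121.7,.125)
for p,q in((a,b),(A,B),(ba,bb)): print(p,q,np.linalg.norm(p-q),np.degrees(np.arctan2(*(p-q)[::-1])),(p+q)/2)
s=calibration("scene"); print(px2w(s,161.3,266.3,0))
# stone bottom corner: plane through grip along stone dir, lateral +.03
r=R.from_rotvec([3.137,-.159,0]); X=r.apply([1,0,0]);Y=r.apply([0,1,0]); g=np.array([.4999,-.2769,.1704])
for uv in [(244.7,222.7),(238,217)]:
  for lat in(-.03,.03):
    d=R.from_rotvec(s['attitude']).apply([(uv[0]-s['cx'])/K(s),(uv[1]-s['cy'])/K(s),1]); q=g+Y*lat
    t=((q-s['position'])@Y)/(d@Y); p=s['position']+t*d-q; print(uv,lat,p@X,p[2],np.linalg.norm(p),np.degrees(np.arctan2(-p@X,-p[2])))
E
```

```text
[ 0.7246 -0.2436] [ 0.6248 -0.4535] 0.2323352817873355 64.57795914060326 [ 0.6747 -0.3486]
[ 0.7255 -0.2474] [ 0.633 -0.465] 0.23640359289917268 66.98152697754313 [ 0.6793 -0.3562]
[ 0.8556 -0.298 ] [ 0.7613 -0.5106] 0.2325880761106847 66.10019986560198 [ 0.8085 -0.4043]
[ 0.7242 -0.2458  0.    ]
(244.7, 222.7) -0.03 -0.02814922389066383 -0.15958534307276478 0.16204817611105163 10.00348971644228
(244.7, 222.7) 0.03 -0.06285200824348736 -0.20797557345851642 0.21726361691475246 16.81526880555241
(238, 217) -0.03 -0.00951563884009786 -0.13402156414929395 0.13435869805552195 4.061231198071058
(238, 217) 0.03 -0.043130121982426994 -0.1809187328686122 0.1859875234174137 13.408750534896534
```

```bash
python3 - <<'E'
from h import *
th=np.radians(66.3-180); r=Rt([0,0,-1],[np.cos(th),np.sin(th),0])
F=np.array([.676,-.352]); n=np.array([-.916,.402])
P=lambda s,z:[*(F+n*s),z]
plan([(P(.10,.18),r),(P(.022,.18),r),(P(.022,.148),r),(P(.005,.146),r)])
E
```

```text
row [0.587, 0.176, -0.07] [-0.0, 0.0002, 0.0497] n>= 2
-- new call
row [0.52, -0.0, 0.0] [0.0, 0.0, 0.0] n>= 2
row [0.52, -0.0, 0.213] [0.0, 0.0, 0.0] n>= 1
row [0.634, -0.0, 0.227] [0.0, 0.0, 0.0] n>= 1
```

>>> jog_arm(plan=[{"offset": [0.15,0.04,-0.07],"twist": [0,0,0.012],"fingers": -1},{"offset": [0.3,0.09,-0.07],"twist": [0,0,0.025],"fingers": -1},{"offset": [0.45,0.13,-0.07],"twist": [0,0,0.038],"fingers": -1},{"offset": [0.587,0.176,-0.07],"twist": [0,0,0.0497],"fingers": -1},{"offset": [0.587,0.176,-0.07],"twist": [0,0,0.0497],"fingers": -1}])

```text
clock: 6.3
position: [0.5857, -0.3121, 0.1794]
ee_rot: [3.075, -0.645, -0.001]
force: [0.5, -1.1, -7.0]
width: 0.655
gripper_force: 12.0
```

>>> jog_arm(plan=[{"offset": [0.12,0,0],"twist": [0,0,0],"fingers": -1},{"offset": [0.25,0,0],"twist": [0,0,0],"fingers": -1},{"offset": [0.38,0,0],"twist": [0,0,0],"fingers": -1},{"offset": [0.48,0,0],"twist": [0,0,0],"fingers": -1},{"offset": [0.52,0,0],"twist": [0,0,0],"fingers": -1},{"offset": [0.52,0,0],"twist": [0,0,0],"fingers": -1}])

```text
clock: 7.05
position: [0.6556, -0.3431, 0.18]
ee_rot: [-3.075, 0.644, 0.002]
force: [0.6, -0.1, -6.8]
width: 0.651
gripper_force: 12.0
```

```bash
python3 - <<'E'
from h import *
s=log(); print(s['joints'],s['position'],s['force'])
a=get_image("scene")[100:300,40:300]; a=cv2.resize(a,(780,600))
cv2.imwrite("pics/s3.png",cv2.convertScaleAbs(a[:,:,::-1],alpha=1.4,beta=15))
E
```

```text
[ 0.3431  0.6742  0.1194  1.3243 -0.0815  1.1493 -1.5138] [ 0.6556 -0.3431  0.18  ] [ 0.601  -0.0773 -6.8453]
```

View pics/s3.png

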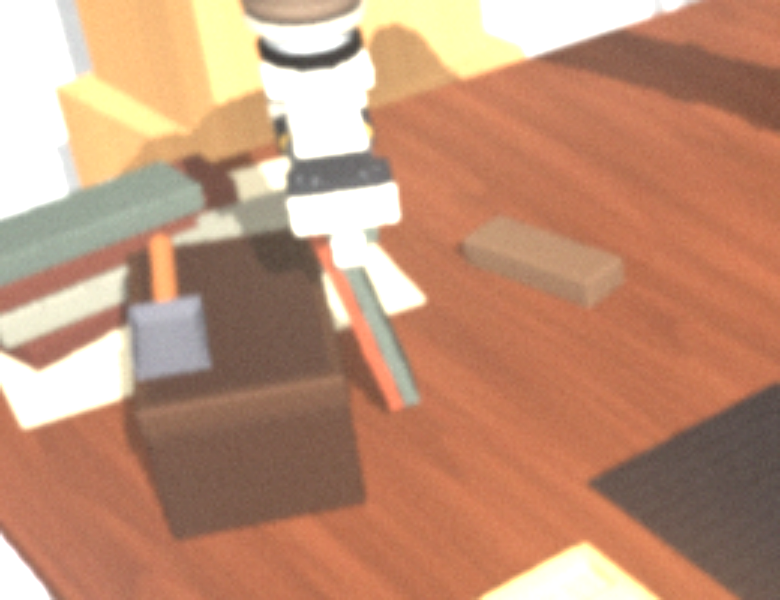

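```bash
cat > lean.py <<'E'
from h import *
import sys
s=calibration("scene"); o=observe(); r=R.from_rotvec(o['ee_rot']); X=r.apply([1,0,0]);Y=r.apply([0,1,0]); g=np.array(o['position'])+[0,0,.002]
for uv in [(171,236.7),(179.3,233.3)]:
    d=R.from_rotvec(s['attitude']).apply([(uv[0]-s['cx'])/K(s),(uv[1]-s['cy'])/K(s),1]); q=g-Y*.03
    t=((q-s['position'])@Y)/(d@Y); p=s['position']+t*d-q; print(uv,p@X,p[2],np.linalg.norm(p),np.degrees(np.arctan2(-p@X,-p[2])))
E
python3 lean.py
```

```text
(171, 236.7) -0.013620654163287204 -0.16445623993592645 0.16503729178480261 4.73456584418282
(179.3, 233.3) -0.03484952343230354 -0.15879143240315335 0.162615463808217 12.378301649687998
```

>>> jog_arm(plan=[{"offset": [0,0,0.04],"twist": [0,0,0],"fingers": -1},{"offset": [0,0,0.08],"twist": [0,0,0],"fingers": -1},{"offset": [0,0,0.11],"twist": [0,0,0],"fingers": -1},{"offset": [0,0,0.13],"twist": [0,0,0],"fingers": -1},{"offset": [0,0,0.13],"twist": [0,0,0],"fingers": -1}])

```text
clock: 7.72
position: [0.6562, -0.3434, 0.1611]
ee_rot: [3.075, -0.645, -0.0]
force: [0.0, -0.0, -6.3]
width: 0.656
gripper_force: 12.0
```

>>> jog_arm(plan=[{"offset": [0,0,0.03],"twist": [0,0,0],"fingers": -1},{"offset": [0,0,0.03],"twist": [0,0,0],"fingers": -1}])

```text
clock: 7.98
position: [0.6583, -0.3443, 0.1597]
ee_rot: [3.073, -0.644, 0.01]
force: [0.8, 0.0, 5.5]
width: 0.653
gripper_force: 12.0
```

>>> jog_arm(plan=[{"offset": [0,0,0.03],"twist": [0,0,0],"fingers": -1},{"offset": [0,0,0.03],"twist": [0,0,0],"fingers": -1}])

```text
clock: 8.22
position: [0.6597, -0.345, 0.1569]
ee_rot: [3.073, -0.644, 0.016]
force: [3.0, -1.1, 11.2]
width: 0.654
gripper_force: 12.0
```

>>> jog_arm(plan=[{"offset": [0.04,0,-0.04],"twist": [0,0,0],"fingers": -1},{"offset": [0.08,0,-0.04],"twist": [0,0,0],"fingers": -1},{"offset": [0.12,0,-0.04],"twist": [0,0,0],"fingers": -1},{"offset": [0.12,0,-0.04],"twist": [0,0,0],"fingers": -1},{"offset": [0.12,0,-0.04],"twist": [0,0,0],"fingers": -1}])

```text
clock: 8.85
position: [0.6717, -0.3502, 0.1584]
ee_rot: [-3.074, 0.645, 0.004]
force: [-5.8, 2.6, 2.1]
width: 0.651
gripper_force: 12.0
```

```bash
python3 - <<'E'
from h import *
s=log(); print(s['joints'],s['position'],s['force'])
a=get_image("scene")[120:270,80:280]; a=cv2.resize(a,(640,480))
cv2.imwrite("pics/s4.png",cv2.convertScaleAbs(a[:,:,::-1],alpha=1.4,beta=15))
E
```

```text
[ 0.3459  0.7217  0.1185  1.289  -0.0861  1.1387 -1.5128] [ 0.6717 -0.3502  0.1584] [-5.8082  2.643   2.108 ]
```

View pics/s4.png

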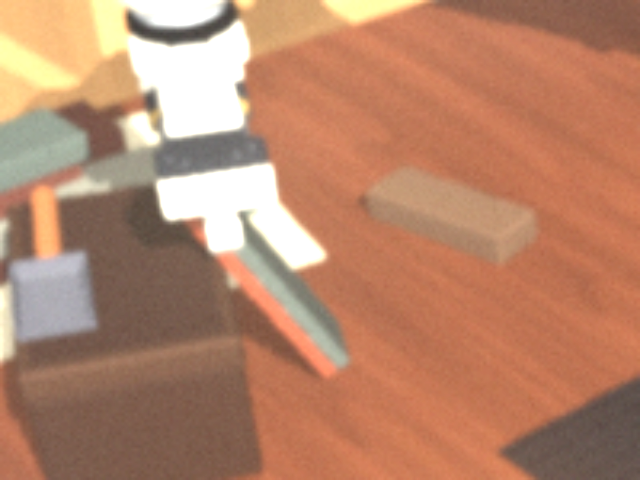

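```bash
sed -i 's/\[(171,236.7),(179.3,233.3)\]/[(183.1,237.2),(188.75,232.5),(186,235)]/' lean.py; python3 lean.py
```

```text
(183.1, 237.2) -0.060126977131608444 -0.15081464450732202 0.16251565130276238 21.736244989110514
(188.75, 232.5) -0.0756020208082631 -0.13968247643034898 0.1590164782630331 28.424112523956083
(186, 235) -0.0679990129549559 -0.14574158930676367 0.16099757600987355 25.012461303512872
```

>>> jog_arm(plan=[{"offset": [0,0,0],"twist": [0,0,0],"fingers": 1},{"offset": [0,0,0],"twist": [0,0,0],"fingers": 1},{"offset": [0,0,0],"twist": [0,0,0],"fingers": 1},{"offset": [0,0,0],"twist": [0,0,0],"fingers": 1},{"offset": [0,0,-0.2],"twist": [0,0,0],"fingers": 1},{"offset": [0,0,-0.5],"twist": [0,0,0],"fingers": 1},{"offset": [-0.6,0,-0.6],"twist": [0,0,0],"fingers": 1},{"offset": [-0.98,0,-0.6],"twist": [0,0,0],"fingers": 1},{"offset": [-0.98,0,-0.6],"twist": [0,0,0],"fingers": 1}])

```text
clock: 10.02
position: [0.535, -0.2905, 0.2489]
ee_rot: [-3.074, 0.645, 0.001]
force: [0.4, -0.4, 0.3]
width: 1.0
gripper_force: 0.0
```

```bash
python3 - <<'E'
from h import *
s=log(); print(s['joints'],s['position'],s['force'])
a=get_image("scene")[120:270,80:280]; a=cv2.resize(a,(480,360))
t=get_image("top")[80:230,400:560]; t=cv2.resize(t,(384,360))
cv2.imwrite("pics/s5.png",cv2.convertScaleAbs(cv2.resize(np.hstack([a,t]),(800,333))[:,:,::-1],alpha=1.4,beta=15))
# kinematic fit
D=[json.loads(l) for l in open("log.txt")]
J=np.array([d[0] for d in D]);P=np.array([d[1] for d in D]);RV=R.from_rotvec([d[2] for d in D])
from scipy.optimize import least_squares
import itertools
def fk(x,sg,q):
    az=R.from_euler('z',x[0]); r=az; p=np.zeros(3)
    L=[x[1],0,x[2],0,x[3],0,x[4]] ; off=[0,0,0,x[5],0,0,0]
    ax='zyzyzyz'
    # link along z before joint i
    p=np.array([0,0,x[1]])
    for i in range(7):
        r=r*R.from_euler(ax[i],sg[i]*q[i])
        if i==2: p=p+r.apply([x[5],0,x[2]])
        if i==3: p=p+r.apply([-x[5],0,0])
        if i==4: p=p+r.apply([0,0,x[3]])
        if i==5: p=p+r.apply([x[6],0,0])
        if i==6: p=p+r.apply([0,0,x[4]])
    return p,r*R.from_euler('z',x[7])
best=None
for s1,s3,s5,s7 in itertools.product((1,-1),repeat=4):
    sg=[s1,1,s3,1,s5,1,s7]
    def res(x):
        o=[]
        for q,p,rv in zip(J,P,RV):
            a,b=fk(x,sg,q); o+=list((a-p)*5)+list((b.inv()*rv).as_rotvec())
        return o
    for az in(0,np.pi):
      for x7 in(0,1.5,3,-1.5):
        f=least_squares(res,[az-.1,.35,.4,.4,.3,0,0,x7])
        if best is None or f.cost<best[0]: best=(f.cost,sg,f.x)
print(best,len(J))
E
```

```text
[ 0.3261  0.4034  0.1189  1.6136 -0.0517  1.1282 -1.5269] [ 0.535  -0.2905  0.2489] [ 0.4148 -0.3786  0.3248]
(np.float64(0.0033611090961496977), [-1, 1, -1, 1, -1, 1, -1], array([-0.0833,  2.0729,  0.5722,  0.4319,  2.1632, -0.0027,  0.0023,
        1.4875])) 8
```

View pics/s5.png

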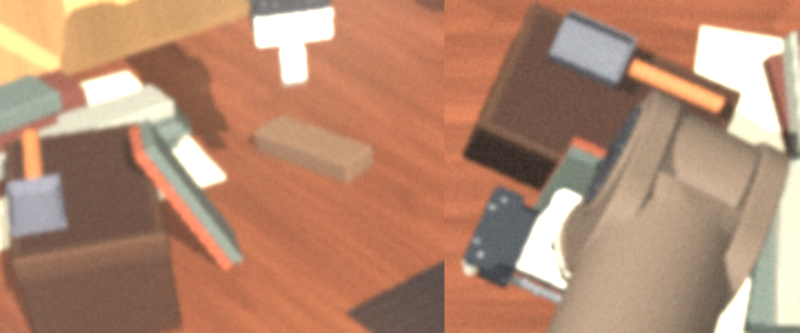

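```bash
cat > kin.py <<'E'
from h import *
from scipy.optimize import least_squares
SG=[-1,1,-1,1,-1,1,-1]; LO=np.array([-2.62,-.44,-1.27,.08,-1.32,.12,-2.74]); HI=np.array([2.62,2.09,1.32,2.57,4.46,2,2.74])
def fk(x,q):
    r=R.from_euler('z',x[0]); p=np.array([0,0,x[1]])
    for i in range(7):
        r=r*R.from_euler('zyzyzyz'[i],SG[i]*q[i])
        if i==2: p=p+r.apply([0,0,x[2]])
        if i==4: p=p+r.apply([0,0,x[3]])
        if i==6: p=p+r.apply([0,0,x[4]])
    return p,r*R.from_euler('z',x[5])
def fit():
    D=[json.loads(l) for l in open("log.txt")]
    def res(x):
        o=[]
        for q,p,rv in D:
            a,b=fk(x,q); o+=list((a-p)*5)+list((b.inv()*R.from_rotvec(rv)).as_rotvec())
        return o+[(x[1]-.3)*.002]
    f=least_squares(res,[-.1,.3,.4,.4,.35,1.5]); return f.x,f.cost
def ik(x,P,Rm,q0):
    def res(q):
        a,b=fk(x,q); return np.r_[(a-P)*5,(b.inv()*Rm).as_rotvec(),.003*(q-q0)]
    f=least_squares(res,np.clip(q0,LO+.01,HI-.01),bounds=(LO,HI)); a,b=fk(x,f.x)
    return f.x,np.linalg.norm(a-P),(b.inv()*Rm).magnitude()
C=np.array([.443,.279,0]); AZ=np.radians(-50)
def gpose(c,az,up_tilt,sgn):
    """basin foot centre c, grip azimuth az, tipped by up_tilt away from grip; TCP pose"""
    d=np.array([np.cos(az),np.sin(az),0]); t=np.cross([0,0,1],-d)  # rotate z towards -d
    Q=R.from_rotvec(t*up_tilt); p=.0867*d+np.array([0,0,.0676])
    r=Q*Rt(-.5*d-np.array([0,0,.866]),sgn*(.866*d-np.array([0,0,.5])))
    return np.array(c)+Q.apply(p),r
E
python3 - <<'E'
from kin import *
x,c=fit(); print(x,c)
q0=np.array(observe()['joints'])
for h in(.22,.3,.38):
  X=x.copy(); X[4]+=h-x[1]; X[1]=h
  for sgn in(1,-1):
    q,e,ro=ik(X,*gpose(C,AZ,0,sgn),q0); print(h,sgn,q,e,ro)
    q,e,ro=ik(X,*gpose([.47,-.14,.15],-np.pi/2,0,sgn),q);print(q,e,ro)
    for th in(30,60,90,110,125):
        t=np.radians(th); L=np.array([.47,-.06,.025+max(0,.078*np.cos(t)-.045*np.sin(t))]); 
        Q=R.from_rotvec([-t,0,0]); cc=L-Q.apply([0,.095,.078])
        q,e,ro=ik(X,*gpose(cc,-np.pi/2,t,sgn),q); print(th,q,round(e,4),round(ro,3))
E
```

```text
[-0.0832  1.3741  0.5654  0.4282  1.4614  1.4876] 0.0034380863613771152
0.22 1 [ 0.065   0.692  -0.4556  1.83   -0.2291  0.9242 -1.0414] 5.001296410500679e-07 8.518776550769186e-06
[ 0.7221  0.4665 -0.1787  1.7116 -0.3474  1.3098 -0.873 ] 6.416968747150283e-07 5.2584718097777535e-06
30 [ 0.4062  0.3687 -0.0614  1.9415  0.0299  0.8323 -1.242 ] 0.0 0.0
60 [-0.1068  0.3209  0.0462  2.071   0.692   0.8687 -2.1223] 0.0 0.0
90 [-0.545   0.5013  0.0903  2.0521  0.9437  1.3034 -2.6436] 0.0 0.0
110 [-0.8771  0.7552  0.3333  1.9832  0.9037  1.4597 -2.74  ] 0.0 0.0
125 [-1.0457  0.9925  0.4909  1.9094  0.8443  1.5385 -2.74  ] 0.0 0.0
0.22 -1 [-0.8799  1.1398  1.32    1.9824 -1.3137  1.8263 -2.74  ] 0.0355312803436258 0.3892828981708254
[-0.0123  0.9165  1.32    1.7952 -0.9997  1.9464 -2.74  ] 0.04075044234478825 0.465252287329596
30 [-0.3853  0.6711  1.32    2.2261 -1.3018  0.9826 -2.74  ] 0.0385 0.44
60 [-0.8609  0.4764  1.32    2.3761 -1.32    0.2516 -2.74  ] 0.0444 0.522
90 [-1.085   0.5901  1.32    2.3691 -1.32    0.12   -2.74  ] 0.0788 0.77
110 [-1.2233  0.7797  1.32    2.3536 -1.32    0.1
[... 1663 characters left out ...]
.0583  0.3464  1.7105  0.6382  1.5119 -2.74  ] 0.0 0.0
125 [-1.1342  1.3241  0.3811  1.5148  0.6121  1.7072 -2.74  ] 0.0 0.0
0.38 -1 [-0.7288  1.1959  1.32    1.9314 -1.32    1.8326 -2.74  ] 0.02325443225838608 0.3121416622556385
[ 0.1518  0.9792  1.32    1.7487 -1.0504  1.9362 -2.74  ] 0.027977860667081716 0.37336675889269977
30 [-0.3065  0.6326  1.32    2.271  -1.2328  1.0092 -2.74  ] 0.0299 0.387
60 [-0.8846  0.3475  1.32    2.4876 -1.32    0.2718 -2.74  ] 0.0429 0.542
90 [-1.1981  0.4748  1.32    2.4917 -1.32    0.12   -2.74  ] 0.0827 0.882
110 [-1.4349  0.7869  1.32    2.4729 -1.32    0.12   -2.74  ] 0.0976 1.133
125 [-1.7743  1.2671  1.32    2.4993 -1.32    0.12   -2.74  ] 0.0806 1.304
```

```bash
python3 - <<'E'
from kin import *
x,c=fit()
q0=np.array([-.66,.6,.1,1.8,0,.9,1.6])
for h in(.22,.38):
  X=x.copy(); X[4]+=h-x[1]; X[1]=h
  for sgn in(-1,):
    q,e,ro=ik(X,*gpose(C,AZ,0,sgn),q0); print(h,sgn,q,e,ro)
    q,e,ro=ik(X,*gpose([.47,-.14,.15],-np.pi/2,0,sgn),q);print(q,e,ro)
    for th in(30,60,90,110,125):
        t=np.radians(th); L=np.array([.47,-.06,.025+max(0,.078*np.cos(t)-.045*np.sin(t))]); 
        Q=R.from_rotvec([-t,0,0]); cc=L-Q.apply([0,.095,.078])
        q,e,ro=ik(X,*gpose(cc,-np.pi/2,t,sgn),q); print(th,q,round(e,4),round(ro,3))
p,r=gpose(C,AZ,0,-1); z=r.apply([0,0,1])
print(p,z)
plan([([.50,.1,.25],r),(p-z*.12,r),(p,r)])
get_image("top"); print(reg("basin","top",.078))
E
```

```text
0.22 -1 [-0.1006  0.6564 -0.2056  1.83   -0.403   0.9692  2.2692] 6.111837567173119e-07 1.444454098919944e-05
[ 0.5214  0.4633  0.1081  1.7116 -0.4481  1.3559  2.3812] 6.071556495330215e-07 5.0652694957757064e-06
30 [ 0.1887  0.3751  0.2228  1.9415 -0.1093  0.8365  2.0406] 0.0 0.0
60 [-0.4176  0.3464  0.4404  2.071   0.5449  0.7885  1.1719] 0.0 0.0
90 [-0.8713  0.5555  0.5403  2.0521  0.8135  1.1276  0.653 ] 0.0 0.0
110 [-1.0283  0.8062  0.5596  1.9832  0.8255  1.341   0.5042] 0.0 0.0
125 [-1.0947  1.0167  0.5674  1.9094  0.8134  1.4919  0.4444] 0.0 0.0
0.38 -1 [-0.0095  0.7367 -0.1933  1.7207 -0.3439  1.0324  2.3235] 5.878023991150768e-07 1.5797748476146365e-05
[ 0.6356  0.5625  0.0864  1.5946 -0.4078  1.3982  2.4442] 5.73547873707452e-07 6.065169458174703e-06
30 [ 0.2257  0.3724  0.1742  1.9414 -0.0852  0.8347  2.0162] 0.0 0.0
60 [-0.5103  0.378   0.3482  2.0797  0.5438  0.8374  0.9937] 0.0 0.0
90 [-0.9822  0.7393  0.409   1.9224  0.6388  1.2191  0.5349] 0.0 0.0
110 [-1.1115  1.0719  0.4097  1.7105  0.6047  1.4834  0.4415] 0.0 0.0
125 [-1.1552  1.3327  0.4165  1.5148  0.5915  1.6907  0.4258] 0.0 0.0
[0.4987 0.2126 0.0676] [-0.3214  0.383  -0.866 ]
row [-0.54, -0.98, -0.0] [-0.022, -0.036, 0.135] n>= 3 
-- new call
row [-0.98, -0.22, 0.09] [-0.02, -0.032, 0.121] n>= 3 
-- new call
row [-0.404, 0.233, 0.151] [-0.0104, -0.0155, 0.0587] n>= 3
row [-0.866, -0.013, 0.66] [-0.0104, -0.0155, 0.0587] n>= 2
-- new call
row [-0.0, -0.0, 0.8] [0.0, 0.0, 0.0] n>= 2
[(0.62, [0.4437, 0.2779, 0.1884, 0.1924], 46.3, [191.0, 255.0])]
```

```bash
python3 - <<'E'
from kin import *
p,r=gpose(C,AZ,0,-1); z=r.apply([0,0,1])
D=lambda a:Rt([0,0,-1],[np.cos(np.radians(a)),np.sin(np.radians(a)),0])
plan([([.50,-.16,.25],D(-10)),([.50,-.03,.25],D(75)),([.5,.1,.25],D(120)),(p-z*.11,r),(p,r)])
E
```

```text
row [-0.589, -0.701, -0.009] [0.0002, -0.0002, -0.288] n>= 10
-- new call
row [0.854, -0.15, 0.0] [0.0, 0.0, -0.2361] n>= 8
-- new call
row [0.224, 0.837, 0.0] [0.0, 0.0, -0.125] n>= 5
-- new call
row [-0.432, 0.293, 0.581] [-0.0831, 0.0073, -0.0271] n>= 3
-- new call
row [0.0, 0.0, 0.733] [0.0, 0.0, 0.0] n>= 2
```

>>> jog_arm(plan=[{"offset": [-0.59,-0.7,-0.01],"twist": [0,0,-0.288],"fingers": -0.35},{"offset": [-0.59,-0.7,-0.01],"twist": [0,0,-0.288],"fingers": -0.35},{"offset": [-0.59,-0.7,-0.01],"twist": [0,0,-0.288],"fingers": -0.35},{"offset": [-0.59,-0.7,-0.01],"twist": [0,0,-0.288],"fingers": -0.35},{"offset": [-0.59,-0.7,-0.01],"twist": [0,0,-0.288],"fingers": -0.35},{"offset": [-0.59,-0.7,-0.01],"twist": [0,0,-0.288],"fingers": -0.35},{"offset": [-0.59,-0.7,-0.01],"twist": [0,0,-0.288],"fingers": -0.35},{"offset": [-0.59,-0.7,-0.01],"twist": [0,0,-0.288],"fingers": -0.35},{"offset": [-0.59,-0.7,-0.01],"twist": [0,0,-0.288],"fingers": -0.35},{"offset": [-0.59,-0.7,-0.01],"twist": [0,0,-0.288],"fingers": -0.35},{"offset": [-0.59,-0.7,-0.01],"twist": [0,0,-0.288],"fingers": -0.35}])

```text
clock: 11.6
position: [0.5004, -0.1602, 0.2494]
ee_rot: [-2.408, -2.018, -0.001]
force: [0.6, 0.1, 0.5]
width: 0.327
gripper_force: 0.0
```

>>> jog_arm(plan=[{"offset": [0.854,-0.15,0],"twist": [0,0,-0.236],"fingers": -0.35},{"offset": [0.854,-0.15,0],"twist": [0,0,-0.236],"fingers": -0.35},{"offset": [0.854,-0.15,0],"twist": [0,0,-0.236],"fingers": -0.35},{"offset": [0.854,-0.15,0],"twist": [0,0,-0.236],"fingers": -0.35},{"offset": [0.854,-0.15,0],"twist": [0,0,-0.236],"fingers": -0.35},{"offset": [0.854,-0.15,0],"twist": [0,0,-0.236],"fingers": -0.35},{"offset": [0.854,-0.15,0],"twist": [0,0,-0.236],"fingers": -0.35},{"offset": [0.854,-0.15,0],"twist": [0,0,-0.236],"fingers": -0.35},{"offset": [0.854,-0.15,0],"twist": [0,0,-0.236],"fingers": -0.35}])

```text
clock: 12.72
position: [0.4999, -0.0298, 0.2496]
ee_rot: [-0.417, -3.114, -0.001]
force: [0.1, 0.2, 0.4]
width: 0.324
gripper_force: 0.0
```

>>> jog_arm(plan=[{"offset": [0.22,0.84,0],"twist": [0,0,-0.125],"fingers": -0.35},{"offset": [0.22,0.84,0],"twist": [0,0,-0.125],"fingers": -0.35},{"offset": [0.22,0.84,0],"twist": [0,0,-0.125],"fingers": -0.35},{"offset": [0.22,0.84,0],"twist": [0,0,-0.125],"fingers": -0.35},{"offset": [0.22,0.84,0],"twist": [0,0,-0.125],"fingers": -0.35}])

```text
clock: 13.35
position: [0.5004, 0.1007, 0.2495]
ee_rot: [0.806, -3.036, -0.001]
force: [-0.8, -0.1, 0.5]
width: 0.324
gripper_force: 0.0
```

```bash
python3 - <<'E'
from kin import *
p,r=gpose(C,AZ,0,-1); z=r.apply([0,0,1])
plan([(p-z*.11,r),(p,r)]); print(observe()['joints'])
E
```

```text
row [-0.426, 0.292, 0.578] [-0.083, 0.0075, -0.0279] n>= 3
-- new call
row [0.0, 0.0, 0.733] [0.0, 0.0, 0.0] n>= 2
[ 0.3118  0.3508 -0.7936  1.7921  0.2758  1.1138  1.5149]
```

>>> jog_arm(plan=[{"offset": [-0.43,0.29,0.2],"twist": [-0.083,0.0075,-0.028],"fingers": -0.35},{"offset": [-0.43,0.29,0.4],"twist": [-0.083,0.0075,-0.028],"fingers": -0.35},{"offset": [-0.43,0.29,0.578],"twist": [-0.083,0.0075,-0.028],"fingers": -0.35},{"offset": [-0.426,0.292,0.578],"twist": [-0.083,0.0075,-0.0279],"fingers": -0.35},{"offset": [-0.426,0.292,0.578],"twist": [-0.083,0.0075,-0.0279],"fingers": -0.35}])

```text
clock: 13.98
position: [0.5335, 0.1715, 0.1646]
ee_rot: [0.986, -2.702, -0.719]
force: [-0.8, 1.0, 1.4]
width: 0.324
gripper_force: 0.0
```

```bash
python3 - <<'E'
from kin import *
p,r=gpose(C,AZ,0,-1); z=r.apply([0,0,1])
plan([(p,r)]); print(observe()['joints'],fit())
cv2.imwrite("pics/w6.png",get_image("wrist")[:,:,::-1])
E
```

```text
row [0.0, -0.01, 0.74] [-0.0005, -0.0002, 0.0002] n>= 2
[ 0.3996  0.7649 -0.8923  1.5974  0.0836  1.1846  1.8488] (array([-0.0849,  0.2969,  0.5777,  0.4176,  0.4017,  1.4869]), np.float64(0.015483495177298126))
```

View pics/w6.png

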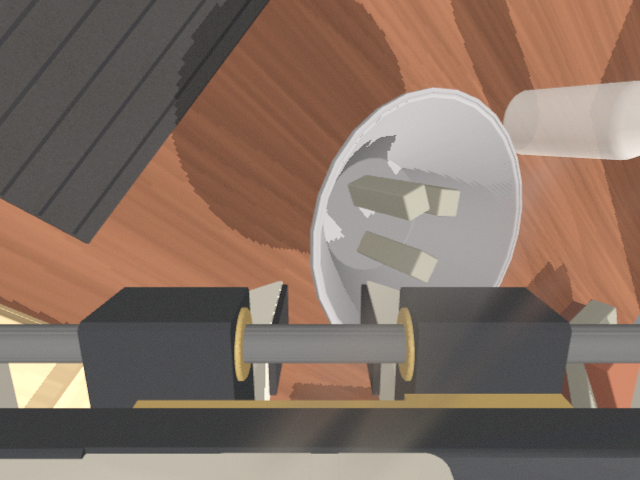

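>>> jog_arm(newtons=55, plan=[{"offset": [0,-0.01,0.3],"twist": [0,0,0],"fingers": -0.35},{"offset": [0,-0.01,0.6],"twist": [0,0,0],"fingers": -0.35},{"offset": [0,-0.01,0.74],"twist": [0,0,0],"fingers": -0.35},{"offset": [0,-0.01,0.74],"twist": [0,0,0],"fingers": -0.35},{"offset": [0,-0.01,0.74],"twist": [0,0,0],"fingers": -0.6},{"offset": [0,-0.01,0.74],"twist": [0,0,0],"fingers": -0.8},{"offset": [0,-0.01,0.74],"twist": [0,0,0],"fingers": -1},{"offset": [0,-0.01,0.74],"twist": [0,0,0],"fingers": -1},{"offset": [0,-0.01,0.74],"twist": [0,0,0],"fingers": -1}])

```text
clock: 15.15
position: [0.499, 0.2116, 0.0668]
ee_rot: [0.988, -2.699, -0.722]
force: [-0.0, -2.2, 7.9]
width: 0.03
gripper_force: 55.0
```

```bash
python3 - <<'E'
from kin import *
s=log(); print(s['joints'],s['position'],s['ee_rot'],s['force'],s['ft_torque'],s['width'],s['gripper_force'])
cv2.imwrite("pics/w7.png",get_image("wrist")[:,:,::-1])
E
```

```text
[ 0.3267  0.8511 -0.8512  1.7426  0.1335  0.9474  1.8085] [0.499  0.2116 0.0668] [ 0.9883 -2.6994 -0.7224] [-0.0445 -2.1945  7.8522] [0.0712 0.0293 0.3212] 0.029924125445896805 55.00699281692505
```

View pics/w7.png

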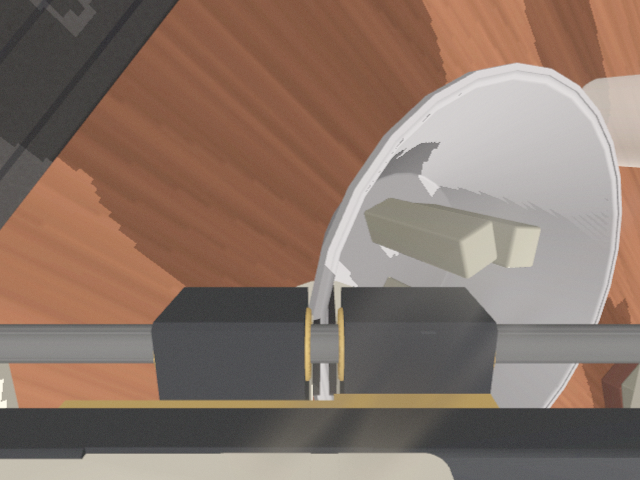

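```bash
python3 - <<'E'
from kin import *
g=lambda c,az,t=0:gpose(c,np.radians(az),np.radians(t),-1)
plan([g([.443,.279,.06],-50),g([.46,.18,.07],-62),g([.47,.07,.07],-74),g([.47,-.05,.07],-86),g([.47,-.155,.07],-90)])
E
```

```text
row [-0.003, 0.208, -0.348] [-0.0001, -0.0002, 0.0005] n>= 1
row [0.457, -0.247, -0.687] [-0.0001, -0.0169, 0.0294] n>= 2
row [0.994, -0.737, -0.97] [-0.0001, -0.0336, 0.0583] n>= 2
-- new call
row [0.341, -0.655, -0.378] [0.0, -0.0167, 0.0289] n>= 2
-- new call
row [0.089, -0.604, -0.348] [-0.0, -0.0056, 0.0096] n>= 2
```

>>> jog_arm(plan=[{"offset": [0,0.07,-0.12],"twist": [0,0,0],"fingers": -1},{"offset": [0,0.14,-0.24],"twist": [0,0,0],"fingers": -1},{"offset": [0,0.208,-0.348],"twist": [0,0,0],"fingers": -1},{"offset": [0.1,0.1,-0.43],"twist": [0,-0.004,0.007],"fingers": -1},{"offset": [0.22,-0.02,-0.52],"twist": [0,-0.008,0.015],"fingers": -1},{"offset": [0.34,-0.13,-0.6],"twist": [0,-0.013,0.022],"fingers": -1},{"offset": [0.457,-0.247,-0.687],"twist": [0,-0.017,0.0294],"fingers": -1},{"offset": [0.59,-0.37,-0.76],"twist": [0,-0.021,0.0365],"fingers": -1},{"offset": [0.72,-0.49,-0.83],"twist": [0,-0.025,0.044],"fingers": -1},{"offset": [0.86,-0.61,-0.9],"twist": [0,-0.029,0.051],"fingers": -1},{"offset": [0.994,-0.737,-0.97],"twist": [0,-0.0336,0.0583],"fingers": -1}])

```text
clock: 16.58
position: [0.4937, -0.0141, 0.1381]
ee_rot: [0.412, -2.94, -0.785]
force: [-0.7, 0.7, -3.3]
width: 0.03
gripper_force: 55.0
```

>>> jog_arm(plan=[{"offset": [0.1,-0.2,-0.1],"twist": [0,-0.005,0.008],"fingers": -1},{"offset": [0.2,-0.4,-0.22],"twist": [0,-0.01,0.017],"fingers": -1},{"offset": [0.3,-0.55,-0.32],"twist": [0,-0.014,0.025],"fingers": -1},{"offset": [0.341,-0.655,-0.378],"twist": [0,-0.0167,0.0289],"fingers": -1},{"offset": [0.341,-0.655,-0.378],"twist": [0,-0.0167,0.0289],"fingers": -1}])

```text
clock: 17.2
position: [0.476, -0.1376, 0.1373]
ee_rot: [0.103, -3.017, -0.806]
force: [-0.3, 0.1, -3.4]
width: 0.032
gripper_force: 55.0
```

```bash
python3 - <<'E'
from kin import *
s=log(); print(s['joints'],s['position'],s['force'],s['width'])
g=lambda c,az,t=0:gpose(c,np.radians(az),np.radians(t),-1)
p,r=g([.47,-.05,.07],-86); print(p,(R.from_rotvec(s['ee_rot']).inv()*r).as_rotvec())
plan([g([.47,-.155,.07],-90)])
get_image("top"); print(reg("basin","top",.15),[ (o['conf'],o['at'][1]*640,o['at'][0]*480) for o in landmark_of("stick0","top")])
x,c=fit(); print(x,c); q=np.array(s['joints'])
for th in(0,30,60,80,90,100,110,120):
    t=np.radians(th); L=np.array([.47,-.06,.025+max(0,.078*np.cos(t)-.045*np.sin(t))]); 
    cc=L-R.from_rotvec([-t,0,0]).apply([0,.095,.078])
    q,e,ro=ik(x,*gpose(cc,-np.pi/2,t,-1),q); print(th,q,round(e,4),round(ro,3))
E
```

```text
[ 1.0146  0.6702 -0.7944  1.8015 -0.0304  1.0324  1.9513] [ 0.476  -0.1376  0.1373] [-0.2947  0.118  -3.4423] 0.03240189969348767
[ 0.476  -0.1365  0.1376] [-0.0016  0.0016 -0.0015]
row [0.087, -0.597, -0.345] [-0.0003, -0.0053, 0.0094] n>= 2
[] [(0.68, 327.104, 251.90400000000002), (0.67, 321.92, 227.904), (0.61, 334.912, 252.576), (0.57, 463.10400000000004, 157.296), (0.27, 235.392, 165.31199999999998)]
[-0.0849  0.2867  0.5774  0.4117  0.3971  1.4894] 0.048191940555239905
0 [ 1.0932  0.7847 -0.7099  1.7093  0.046   1.0845  2.0201] 0.0 0.0
30 [ 0.7958  0.4331 -0.6079  1.9221  0.3157  0.8818  1.602 ] 0.0 0.0
60 [ 0.2277  0.3893 -0.5242  2.065   0.846   1.0452  0.7432] 0.0 0.0
80 [-0.1629  0.5354 -0.4648  2.0326  0.9602  1.3951  0.3686] 0.0 0.0
90 [-0.3246  0.6505 -0.4222  1.989   0.9694  1.5576  0.2408] 0.0 0.0
100 [-0.4592  0.7801 -0.3704  1.9298  0.963   1.7004  0.1459] 0.0 0.0
110 [-0.5672  0.918  -0.3135  1.8578  0.9499  1.8264  0.0791] 0.0 0.0
120 [-0.6512  1.0603 -0.2544  1.7754  0.936   1.9404  0.0357] 0.0 0.0
```

```bash
python3 - <<'E'
from kin import *
w=[gpose([.47,-.155,.06],-np.pi/2,0,-1)]
for th in range(12,61,8):
    t=np.radians(th); L=np.array([.47,-.06,.028+max(0,.078*np.cos(t)-.045*np.sin(t))])
    w.append(gpose(L-R.from_rotvec([-t,0,0]).apply([0,.095,.078]),-np.pi/2,t,-1))
plan(w)
E
```

```text
row [0.092, -0.647, -0.297] [0.0, -0.0057, 0.0101] n>= 2
row [0.091, -0.653, -0.262] [0.0333, -0.0046, 0.0106] n>= 2
row [0.089, -0.569, -0.334] [0.0556, -0.0039, 0.011] n>= 1
row [0.084, -0.472, -0.383] [0.0778, -0.0031, 0.0113] n>= 1
row [0.078, -0.364, -0.407] [0.1, -0.0023, 0.0115] n>= 1
row [0.071, -0.248, -0.406] [0.1222, -0.0015, 0.0118] n>= 1
row [0.062, -0.126, -0.379] [0.1444, -0.0007, 0.012] n>= 1
row [0.052, -0.0, -0.329] [0.1666, 0.0001, 0.0121] n>= 1
```

>>> jog_arm(plan=[{"offset": [0.03,-0.2,-0.1],"twist": [0,-0.002,0.003],"fingers": -1},{"offset": [0.06,-0.4,-0.2],"twist": [0,-0.004,0.006],"fingers": -1},{"offset": [0.092,-0.647,-0.297],"twist": [0,-0.0057,0.01],"fingers": -1},{"offset": [0.092,-0.65,-0.28],"twist": [0.016,-0.005,0.01],"fingers": -1},{"offset": [0.091,-0.653,-0.262],"twist": [0.0333,-0.0046,0.0106],"fingers": -1},{"offset": [0.089,-0.569,-0.334],"twist": [0.0556,-0.0039,0.011],"fingers": -1},{"offset": [0.084,-0.472,-0.383],"twist": [0.0778,-0.0031,0.0113],"fingers": -1},{"offset": [0.078,-0.364,-0.407],"twist": [0.1,-0.0023,0.0115],"fingers": -1},{"offset": [0.071,-0.248,-0.406],"twist": [0.1222,-0.0015,0.0118],"fingers": -1},{"offset": [0.062,-0.126,-0.379],"twist": [0.1444,-0.0007,0.012],"fingers": -1},{"offset": [0.062,-0.126,-0.379],"twist": [0.1444,-0.0007,0.012],"fingers": -1},{"offset": [0.062,-0.126,-0.379],"twist": [0.1444,-0.0007,0.012],"fingers": -1},{"offset": [0.062,-0.126,-0.379],"twist": [0.1444,-0.0007,0.012],"fingers": -1}])

```text
clock: 18.98
position: [0.469, -0.1834, 0.1767]
ee_rot: [-0.009, -3.081, 0.599]
force: [-0.6, -0.7, -3.6]
width: 0.035
gripper_force: 55.0
```

```bash
python3 - <<'E'
from kin import *
s=log(); print(s['joints'],s['position'],s['force'],s['width'])
a=get_image("scene")[120:370,180:480]
b=get_image("top")[170:320,250:450]
cv2.imwrite("pics/s8.png",cv2.convertScaleAbs(np.hstack([cv2.resize(a,(400,333)),cv2.resize(b,(400,333))])[:,:,::-1],alpha=1.3,beta=10))
w=[]
for th in range(60,125,8):
    t=np.radians(th); L=np.array([.47,-.06,.025+max(0,.078*np.cos(t)-.045*np.sin(t))])
    w.append(gpose(L-R.from_rotvec([-t,0,0]).apply([0,.095,.078]),-np.pi/2,t,-1))
plan(w)
E
```

```text
[ 0.3705  0.3445 -0.469   2.018   0.6686  0.9682  1.0563] [ 0.469  -0.1834  0.1767] [-0.6284 -0.6511 -3.5806] 0.03526383008351004
row [-0.005, 0.144, -0.062] [0.0221, -0.0006, -0.0008] n>= 1
row [-0.004, 0.25, -0.194] [0.0444, -0.0007, -0.0008] n>= 1
row [-0.003, 0.373, -0.31] [0.0666, -0.0008, -0.0008] n>= 1
row [-0.002, 0.511, -0.408] [0.0888, -0.0008, -0.0007] n>= 1
row [-0.001, 0.662, -0.485] [0.111, -0.0009, -0.0006] n>= 1
row [0.0, 0.821, -0.541] [0.1333, -0.0009, -0.0006] n>= 1
row [0.001, 0.987, -0.574] [0.1555, -0.001, -0.0005] n>= 1
-- new call
row [-0.0, 0.086, -0.146] [0.0222, -0.0, 0.0] n>= 1
row [-0.0, 0.192, -0.278] [0.0444, 0.0, -0.0] n>= 1
```

View pics/s8.png

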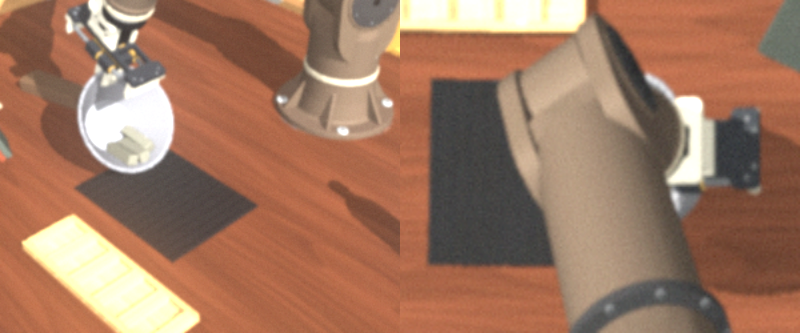

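>>> jog_arm(plan=[{"offset": [0,0.144,-0.062],"twist": [0.022,0,0],"fingers": -1},{"offset": [0,0.2,-0.13],"twist": [0.033,0,0],"fingers": -1},{"offset": [0,0.25,-0.194],"twist": [0.0444,0,0],"fingers": -1},{"offset": [0,0.31,-0.25],"twist": [0.0555,0,0],"fingers": -1},{"offset": [0,0.373,-0.31],"twist": [0.0666,0,0],"fingers": -1},{"offset": [0,0.44,-0.36],"twist": [0.0777,0,0],"fingers": -1},{"offset": [0,0.511,-0.408],"twist": [0.0888,0,0],"fingers": -1},{"offset": [0,0.585,-0.447],"twist": [0.1,0,0],"fingers": -1},{"offset": [0,0.662,-0.485],"twist": [0.111,0,0],"fingers": -1},{"offset": [0,0.74,-0.513],"twist": [0.122,0,0],"fingers": -1},{"offset": [0,0.821,-0.541],"twist": [0.1333,0,0],"fingers": -1},{"offset": [0,0.905,-0.56],"twist": [0.1444,0,0],"fingers": -1},{"offset": [0,0.987,-0.574],"twist": [0.1555,0,0],"fingers": -1},{"offset": [0,0.987,-0.574],"twist": [0.1555,0,0],"fingers": -1},{"offset": [0,0.987,-0.574],"twist": [0.1555,0,0],"fingers": -1}])

```text
clock: 20.95
position: [0.4703, -0.0131, 0.2011]
ee_rot: [-0.005, -2.44, 1.974]
force: [0.2, -0.3, -1.7]
width: 0.037
gripper_force: 55.0
```

```bash
python3 - <<'E'
from kin import *
s=log(); print(s['joints'],s['position'],s['force'],s['width'])
a=get_image("scene")[120:370,180:480]
b=get_image("top")[170:320,250:450]
cv2.imwrite("pics/s9.png",cv2.convertScaleAbs(np.hstack([cv2.resize(a,(400,333)),cv2.resize(b,(400,333))])[:,:,::-1],alpha=1.3,beta=10))
E
```

```text
[-0.4745  0.8197 -0.3332  1.8992  0.9199  1.8287  0.198 ] [ 0.4703 -0.0131  0.2011] [ 0.225  -0.2921 -1.7118] 0.03701021884711314
```

View pics/s9.png

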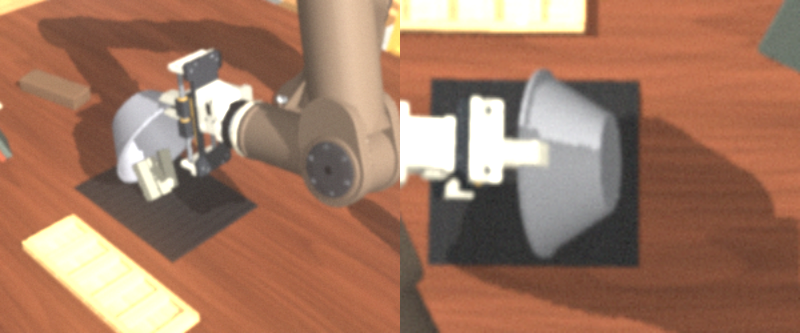

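```bash
python3 - <<'E'
from kin import *
p=np.array(observe()['position'])
plan([(p+[0,-.06,.01],None),(p+[0,-.13,.04],None),(p+[0,-.13,.12],None)])
E
```

```text
row [-0.002, -0.149, 0.377] [0.0, 0.0, 0.0] n>= 1
row [-0.004, -0.442, 0.792] [0.0, 0.0, 0.0] n>= 2
row [-0.004, -0.963, 0.681] [0.0, 0.0, 0.0] n>= 2
```

>>> jog_arm(plan=[{"offset": [0,-0.04,0.1],"twist": [0,0,0],"fingers": -1},{"offset": [0,-0.08,0.2],"twist": [0,0,0],"fingers": -1},{"offset": [0,-0.12,0.3],"twist": [0,0,0],"fingers": -1},{"offset": [0,-0.2,0.45],"twist": [0,0,0],"fingers": -1},{"offset": [0,-0.3,0.6],"twist": [0,0,0],"fingers": -1},{"offset": [0,-0.44,0.79],"twist": [0,0,0],"fingers": -1},{"offset": [0,-0.7,0.74],"twist": [0,0,0],"fingers": -1},{"offset": [0,-0.96,0.68],"twist": [0,0,0],"fingers": -1},{"offset": [0,-0.96,0.68],"twist": [0,0,0],"fingers": -1}])

```text
clock: 22.18
position: [0.4695, -0.1431, 0.3236]
ee_rot: [0.01, 2.441, -1.977]
force: [-0.2, 0.5, -2.2]
width: 0.031
gripper_force: 55.0
```

```bash
python3 - <<'E'
from kin import *
s=log(); print(s['joints'],s['position'],s['force'],s['width'])
a=get_image("scene")[120:370,180:480]
b=get_image("top")[170:320,250:450]
cv2.imwrite("pics/s10.png",cv2.convertScaleAbs(np.hstack([cv2.resize(a,(400,333)),cv2.resize(b,(400,333))])[:,:,::-1],alpha=1.3,beta=10))
for cam in("scene","top"): print([(o['conf'],o['region'].sum(),o['box']) for o in regions_of("stick0",cam)])
E
```

```text
[-0.2872  0.5411 -0.2997  2.0275  1.0707  1.7931  0.4302] [ 0.4695 -0.1431  0.3236] [-0.1872  0.5307 -2.1622] 0.031398888941204156
[(0.78, np.int64(178), [0.45, 0.504, 0.0383, 0.0385]), (0.66, np.int64(208), [0.4444, 0.5106, 0.0341, 0.0383]), (0.51, np.int64(251), [0.4245, 0.5173, 0.0381, 0.0406])]
[(0.72, np.int64(7203), [0.6372, 0.1758, 0.1913, 0.2135]), (0.52, np.int64(275), [0.5028, 0.526, 0.0425, 0.0279])]
```

View pics/s10.png

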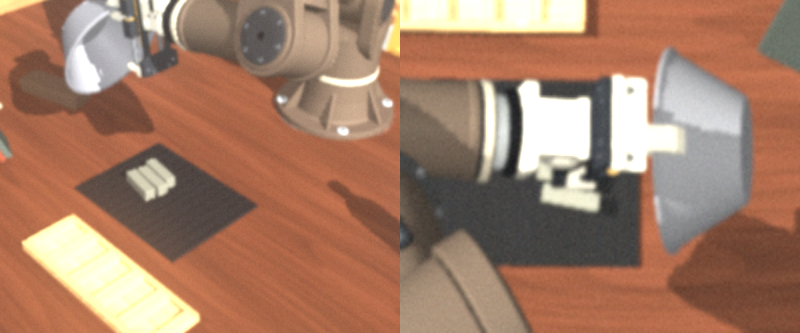

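```bash
python3 - <<'E'
from kin import *
r=lambda t:gpose([0,0,0],-np.pi/2,np.radians(t),-1)[1]
plan([([.475,-.25,.28],r(54)),([.48,-.3017,.14],r(0)),([.48,-.3017,.075],r(0))])
E
```

```text
row [-0.04, 0.114, 0.757] [-0.1502, -0.0006, -0.0001] n>= 6
-- new call
row [-0.033, 0.065, 0.993] [-0.15, 0.0, -0.0] n>= 6
-- new call
row [0.0, -0.217, 0.375] [0.0, 0.0, 0.0] n>= 2
```

>>> jog_arm(plan=[{"offset": [-0.01,0.02,0.13],"twist": [-0.025,0,0],"fingers": -1},{"offset": [-0.013,0.04,0.25],"twist": [-0.05,0,0],"fingers": -1},{"offset": [-0.02,0.06,0.38],"twist": [-0.075,0,0],"fingers": -1},{"offset": [-0.03,0.08,0.5],"twist": [-0.1,0,0],"fingers": -1},{"offset": [-0.035,0.1,0.63],"twist": [-0.125,0,0],"fingers": -1},{"offset": [-0.04,0.114,0.757],"twist": [-0.15,0,0],"fingers": -1},{"offset": [-0.04,0.114,0.757],"twist": [-0.1502,0,0],"fingers": -1}])

```text
clock: 23.25
position: [0.4732, -0.2546, 0.2802]
ee_rot: [-0.019, -3.069, 0.651]
force: [-0.5, -0.2, -0.8]
width: 0.029
gripper_force: 55.0
```

>>> jog_arm(plan=[{"offset": [-0.005,0.01,0.16],"twist": [-0.025,0,0],"fingers": -1},{"offset": [-0.01,0.02,0.33],"twist": [-0.05,0,0],"fingers": -1},{"offset": [-0.015,0.03,0.5],"twist": [-0.075,0,0],"fingers": -1},{"offset": [-0.02,0.045,0.66],"twist": [-0.1,0,0],"fingers": -1},{"offset": [-0.03,0.055,0.83],"twist": [-0.125,0,0],"fingers": -1},{"offset": [-0.033,0.065,0.993],"twist": [-0.15,0,0],"fingers": -1},{"offset": [-0.033,0.065,0.993],"twist": [-0.15,0,0],"fingers": -1},{"offset": [-0.033,0.065,0.993],"twist": [-0.15,0,0],"fingers": -1}])

```text
clock: 24.25
position: [0.4801, -0.2993, 0.1397]
ee_rot: [-0.003, -3.031, -0.815]
force: [-0.2, 0.7, -1.1]
width: 0.032
gripper_force: 55.0
```

```bash
python3 - <<'E'
from kin import *
s=log(); print(s['joints'],s['position'],s['force'],s['width'])
g=[.48,-.3017]; r=gpose([0,0,0],-np.pi/2,0,-1)[1]
plan([([*g,.08],r),([*g,.07],r),([*g,.067],r)])
E
```

```text
[ 0.9517  0.6969 -0.4012  1.5625 -0.1834  1.2372  2.2537] [ 0.4801 -0.2993  0.1397] [-0.1673  0.6992 -1.1215] 0.03156672641763164
row [-0.0, -0.214, 0.336] [0.0003, -0.0003, -0.0004] n>= 1
row [-0.001, -0.247, 0.394] [0.0003, -0.0003, -0.0004] n>= 1
row [-0.001, -0.257, 0.411] [0.0003, -0.0003, -0.0004] n>= 1
```

>>> jog_arm(plan=[{"offset": [0,-0.1,0.17],"twist": [0,0,0],"fingers": -1},{"offset": [0,-0.2,0.336],"twist": [0,0,0],"fingers": -1},{"offset": [0,-0.233,0.4],"twist": [0,0,0],"fingers": -1},{"offset": [0,-0.24,0.41],"twist": [0,0,0],"fingers": -1},{"offset": [0,-0.24,0.41],"twist": [0,0,0],"fingers": -1}])

```text
clock: 24.88
position: [0.4809, -0.3012, 0.0706]
ee_rot: [0.003, 3.034, 0.812]
force: [0.1, -0.4, -0.8]
width: 0.032
gripper_force: 55.0
```

```bash
python3 - <<'E'
from kin import *
s=log(); print(s['joints'],s['position'],s['force'],s['ft_torque'])
b=get_image("top")[150:330,270:510]; a=get_image("scene")[120:320,150:390]
cv2.imwrite("pics/s11.png",cv2.convertScaleAbs(np.hstack([cv2.resize(a,(400,333)),cv2.resize(b,(400,300))[:333] if 0 else cv2.resize(b,(400,333))])[:,:,::-1],alpha=1.3,beta=10))
E
```

```text
[ 0.9468  0.7796 -0.3905  1.6019 -0.1661  1.1188  2.284 ] [ 0.4809 -0.3012  0.0706] [ 0.096  -0.3998 -0.8247] [-0.7116 -0.1185  0.0144]
```

View pics/s11.png

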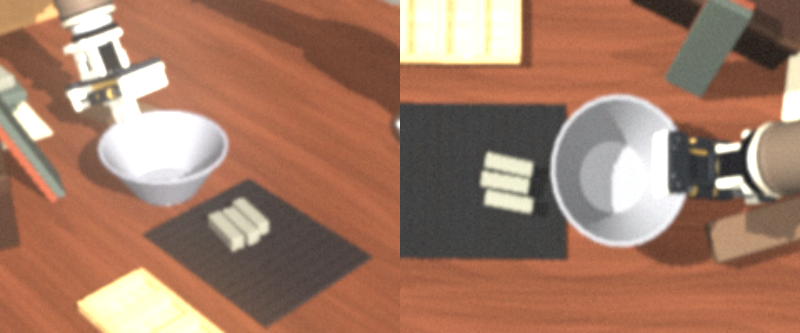

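>>> jog_arm(plan=[{"offset": [0,-0.01,0.017],"twist": [0,0,0],"fingers": -1},{"offset": [0,-0.01,0.017],"twist": [0,0,0],"fingers": -1}])

```text
clock: 25.22
position: [0.4805, -0.3017, 0.0669]
ee_rot: [0.005, 3.033, 0.813]
force: [-0.1, -1.9, 3.5]
width: 0.032
gripper_force: 55.0
```

>>> jog_arm(plan=[{"offset": [0,-0.007,0.012],"twist": [0,0,0],"fingers": -1},{"offset": [0,-0.007,0.012],"twist": [0,0,0],"fingers": -1}])

```text
clock: 25.48
position: [0.4806, -0.3021, 0.0665]
ee_rot: [0.006, 3.033, 0.813]
force: [-5.5, -3.8, 20.0]
width: 0.033
gripper_force: 55.1
```

>>> jog_arm(plan=[{"offset": [0,0.007,-0.014],"twist": [0,0,0],"fingers": -0.9},{"offset": [0,0.007,-0.014],"twist": [0,0,0],"fingers": -0.6},{"offset": [0,0.007,-0.014],"twist": [0,0,0],"fingers": -0.4},{"offset": [0,0.007,-0.014],"twist": [0,0,0],"fingers": -0.4},{"offset": [0,0.007,-0.2],"twist": [0,0,0],"fingers": -0.4},{"offset": [0,0.007,-0.5],"twist": [0,0,0],"fingers": -0.4},{"offset": [0,0.007,-0.9],"twist": [0,0,0],"fingers": -0.4},{"offset": [0,0.007,-0.9],"twist": [0,0,0],"fingers": -0.4}])

```text
clock: 26.48
position: [0.4812, -0.3717, 0.185]
ee_rot: [0.008, 3.031, 0.804]
force: [0.9, 0.1, -1.4]
width: 0.301
gripper_force: 0.0
```

```bash
python3 - <<'E'
from h import *
s=log(); print(s['joints'],s['position'])
get_image("top")
print("basin",reg("basin","top",.078)); 
for o in reg("stick0","top",.024): print(o)
for o in reg("tray","top",.015): print(o)
get_image("scene")
for o in reg("stick0","scene",.024): print(o)
print("basin",reg("basin","scene",.078))
E
```

```text
[ 0.9907  0.7185 -0.373   1.3784 -0.1653  1.4075  2.2836] [ 0.4812 -0.3717  0.185 ]
basin [(0.71, [0.4804, -0.2151, 0.1923, 0.1925], 63.3, [401.0, 243.0])]
(0.78, [0.4439, -0.062, 0.0696, 0.0217], 80.8, [335.0, 259.0])
(0.66, [0.4923, -0.0611, 0.0696, 0.0218], 78.6, [335.0, 239.0])
(0.52, [0.4695, -0.054, 0.0713, 0.0233], 84.8, [331.0, 249.0])
(0.48, [0.6148, 0.4669, 0.0916, 0.2144], 18.4, [121.0, 187.0])
(0.29, [0.68, 0.0765, 0.1063, 0.3031], 0.3, [281.0, 164.0])
(0.7, [0.6822, 0.0772, 0.1097, 0.3055], 0.8, [280.0, 164.0])
(0.6, [0.4794, -0.0427, 0.0884, 0.0284], 73.3, [295.0, 256.0])
(0.56, [0.5061, -0.0479, 0.0855, 0.0271], 78.3, [285.0, 259.0])
(0.5, [0.4552, -0.0489, 0.0873, 0.0252], 79.5, [300.0, 249.0])
basin [(0.72, [0.5037, -0.2011, 0.233, 0.1907], 24.4, [249.0, 213.0])]
```

>>> jog_arm(plan=[{"offset": [0,0,0.4],"twist": [0,0,0],"fingers": -0.4},{"offset": [0,0,0.75],"twist": [0,0,0],"fingers": -0.4},{"offset": [0,0,0.885],"twist": [0,0,0],"fingers": -0.4},{"offset": [0,0,0.885],"twist": [0,0,0],"fingers": -0.4},{"offset": [0,0,0.885],"twist": [0,0,0],"fingers": -0.7},{"offset": [0,0,0.885],"twist": [0,0,0],"fingers": -1},{"offset": [0,0,0.885],"twist": [0,0,0],"fingers": -1},{"offset": [0,0,0.885],"twist": [0,0,0],"fingers": -1},{"offset": [0,0.033,0.827],"twist": [0,0,0],"fingers": -1},{"offset": [0,-0.1,0.75],"twist": [0,0,0],"fingers": -1},{"offset": [0,-0.22,0.68],"twist": [0,0,0],"fingers": -1},{"offset": [0,-0.313,0.627],"twist": [0,0,0],"fingers": -1},{"offset": [0,-0.313,0.627],"twist": [0,0,0],"fingers": -1},{"offset": [0,-0.343,0.68],"twist": [0,0,0],"fingers": -1},{"offset": [0,-0.346,0.685],"twist": [0,0,0],"fingers": -1},{"offset": [0,-0.346,0.685],"twist": [0,0,0],"fingers": -1}])

```text
clock: 28.82
position: [0.4805, -0.3606, 0.0673]
ee_rot: [0.003, 3.033, 0.815]
force: [-0.7, -1.3, 6.8]
width: 0.025
gripper_force: 55.0
```

>>> jog_arm(plan=[{"offset": [0,0,0],"twist": [0,0,0],"fingers": -0.8},{"offset": [0,0,0],"twist": [0,0,0],"fingers": -0.5},{"offset": [0,0,0],"twist": [0,0,0],"fingers": -0.4},{"offset": [0,0,0],"twist": [0,0,0],"fingers": -0.4},{"offset": [0,0,-0.3],"twist": [0,0,0],"fingers": -0.4},{"offset": [0,0,-0.6],"twist": [0,0,0],"fingers": 0},{"offset": [0,0.3,-0.95],"twist": [0,0,0],"fingers": 0.5},{"offset": [0,0.5,-0.98],"twist": [0,0,0],"fingers": 1},{"offset": [0,0.5,-0.98],"twist": [0,0,0],"fingers": 1}])

```text
clock: 29.95
position: [0.4814, -0.3687, 0.2343]
ee_rot: [-0.0, 3.032, 0.81]
force: [-0.8, -0.4, 0.6]
width: 0.687
gripper_force: 0.0
```

```bash
cat >> h.py <<'E'
def Dn(a): return Rt([0,0,-1],[np.cos(np.radians(a)),np.sin(np.radians(a)),0])
E
python3 - <<'E'
from h import *
get_image("top")
print("basin",reg("basin","top",.078)); S=[o for o in reg("stick0","top",.024) if o[1][0]<.6]
for o in S: print(o)
get_image("scene"); print("basin",reg("basin","scene",.078))
plan([([.46,-.2,.25],Dn(85)),([.444,-.062,.16],Dn(81)),([.443,-.062,.06],Dn(81)),([.443,-.062,.0325],Dn(81))])
print(observe()['joints'])
E
```

```text
basin [(0.75, [0.4808, -0.2748, 0.1892, 0.1952], 0.8, [426.0, 243.0])]
(0.72, [0.4919, -0.0607, 0.068, 0.0213], 79.4, [334.0, 239.0])
(0.71, [0.4437, -0.0618, 0.0692, 0.0209], 81.3, [335.0, 259.0])
(0.48, [0.4689, -0.0557, 0.0697, 0.0222], 81.3, [332.0, 249.0])
(0.43, [0.4711, -0.0168, 0.2062, 0.2562], 0.8, [316.0, 248.0])
basin [(0.73, [0.5042, -0.2581, 0.2376, 0.1905], 25.8, [234.0, 204.0]), (0.38, [0.4871, -0.3895, 0.0857, 0.0742], 7.3, [209.0, 180.0])]
row [0.12, 0.98, 0.42] [0.078, -0.004, 0.012] n>= 3 
-- new call
row [0.019, 0.078, -0.003] [0.0056, 0.0001, 0.0007] n>= 1
row [0.202, 0.965, 0.628] [0.0056, -0.0001, 0.0118] n>= 3
-- new call
row [0.007, -0.001, 0.667] [0.0, 0.0, 0.0] n>= 2
row [0.007, -0.001, 0.85] [0.0, 0.0, 0.0] n>= 1
[ 0.9886  0.6834 -0.3729  1.3293 -0.1773  1.4969  2.2638]
```

>>> jog_arm(plan=[{"offset": [0.04,0.33,0.14],"twist": [0.026,-0.001,0.004],"fingers": 1},{"offset": [0.08,0.66,0.28],"twist": [0.052,-0.002,0.008],"fingers": 1},{"offset": [0.12,0.98,0.42],"twist": [0.078,-0.004,0.012],"fingers": 1},{"offset": [0.12,0.98,0.42],"twist": [0.078,-0.004,0.012],"fingers": 1}])

```text
clock: 30.7
position: [0.4631, -0.2029, 0.2514]
ee_rot: [0.108, 3.135, 0.052]
force: [0.6, -1.2, 1.0]
width: 0.999
gripper_force: 0.0
```

>>> jog_arm(plan=[{"offset": [0.08,0.4,0.2],"twist": [0.0056,0,0.0118],"fingers": 1},{"offset": [0.16,0.8,0.5],"twist": [0.0056,0,0.0118],"fingers": 1},{"offset": [0.202,0.965,0.628],"twist": [0.0056,0,0.0118],"fingers": 1},{"offset": [0.202,0.965,0.628],"twist": [0.0056,0,0.0118],"fingers": 1},{"offset": [0.202,0.965,0.628],"twist": [0.0056,0,0.0118],"fingers": 1}])

```text
clock: 31.32
position: [0.445, -0.0628, 0.1609]
ee_rot: [0.246, 3.132, -0.002]
force: [0.5, -0.8, -0.4]
width: 1.002
gripper_force: 0.0
```

```bash
python3 - <<'E'
from h import *
print(observe()['joints'],observe()['position'],observe()['width'])
get_image("wrist"); S=reg("stick0","wrist",.024)
for o in S: print(o)
plan([([.443,-.062,.06],Dn(81)),([.443,-.062,.0325],Dn(81))])
E
```

```text
[ 0.3643  0.2858 -0.4153  2.0622  0.1574  0.8228  1.2703] [ 0.445  -0.0628  0.1609] 1.0024479609939851
(0.93, [0.4699, -0.0569, 0.0709, 0.0252], 83.1, [339.0, 265.0])
(0.73, [0.4451, -0.0629, 0.0696, 0.0229], 81.0, [325.0, 233.0])
(0.59, [0.4936, -0.062, 0.0696, 0.0249], 81.0, [336.0, 297.0])
row [0.018, 0.006, 0.676] [-0.0002, 0.0003, -0.0002] n>= 2
row [0.018, 0.007, 0.86] [-0.0002, 0.0003, -0.0002] n>= 1
```

>>> jog_arm(newtons=25, plan=[{"offset": [0.007,0,0.35],"twist": [0,0,0],"fingers": 1},{"offset": [0.007,0,0.68],"twist": [0,0,0],"fingers": 1},{"offset": [0.007,0,0.8],"twist": [0,0,0],"fingers": 1},{"offset": [0.007,0,0.86],"twist": [0,0,0],"fingers": 1},{"offset": [0.007,0,0.86],"twist": [0,0,0],"fingers": 1},{"offset": [0.007,0,0.86],"twist": [0,0,0],"fingers": 0},{"offset": [0.007,0,0.86],"twist": [0,0,0],"fingers": 0},{"offset": [0.007,0,0.86],"twist": [0,0,0],"fingers": 0},{"offset": [0.007,0,0.86],"twist": [0,0,0],"fingers": 0}])

```text
clock: 32.55
position: [0.4442, -0.0616, 0.0328]
ee_rot: [0.244, 3.13, -0.002]
force: [-0.6, 0.6, 6.7]
width: 0.754
gripper_force: 25.0
```

```bash
python3 - <<'E'
from h import *
plan([([.444,-.062,.12],Dn(81)),([.563,-.02,.12],Dn(40)),([.682,.019,.11],Dn(0)),([.682,.019,.05],Dn(0)),([.682,.019,.035],Dn(0))])
E
```

```text
row [-0.001, -0.003, -0.582] [-0.0002, 0.0004, 0.0002] n>= 2
row [-0.741, 0.396, -0.58] [-0.0, 0.0005, 0.1141] n>= 4
-- new call
row [-0.311, 0.775, 0.067] [0.0, 0.0, 0.1111] n>= 4
row [-0.311, 0.775, 0.467] [0.0, 0.0, 0.1111] n>= 1
row [-0.311, 0.775, 0.567] [0.0, 0.0, 0.1111] n>= 1
```

>>> jog_arm(plan=[{"offset": [0,0,-0.3],"twist": [0,0,0],"fingers": 0},{"offset": [0,0,-0.58],"twist": [0,0,0],"fingers": 0},{"offset": [-0.18,0.1,-0.58],"twist": [0,0,0.028],"fingers": 0},{"offset": [-0.37,0.2,-0.58],"twist": [0,0,0.056],"fingers": 0},{"offset": [-0.55,0.3,-0.58],"twist": [0,0,0.084],"fingers": 0},{"offset": [-0.741,0.396,-0.58],"twist": [0,0.0005,0.114],"fingers": 0},{"offset": [-0.741,0.396,-0.58],"twist": [0,0.0005,0.114],"fingers": 0}])

```text
clock: 33.42
position: [0.5646, -0.0185, 0.1193]
ee_rot: [-1.327, -2.847, -0.001]
force: [-0.5, 0.9, -0.2]
width: 0.762
gripper_force: 25.0
```

>>> jog_arm(plan=[{"offset": [-0.08,0.19,0.03],"twist": [0,0,0.028],"fingers": 0},{"offset": [-0.16,0.39,0.05],"twist": [0,0,0.055],"fingers": 0},{"offset": [-0.23,0.58,0.06],"twist": [0,0,0.083],"fingers": 0},{"offset": [-0.311,0.775,0.067],"twist": [0,0,0.111],"fingers": 0},{"offset": [-0.311,0.775,0.067],"twist": [0,0,0.111],"fingers": 0},{"offset": [-0.311,0.775,0.25],"twist": [0,0,0.111],"fingers": 0},{"offset": [-0.311,0.775,0.4],"twist": [0,0,0.111],"fingers": 0},{"offset": [-0.311,0.775,0.4],"twist": [0,0,0.111],"fingers": 0}])

```text
clock: 34.42
position: [0.6788, 0.0181, 0.0573]
ee_rot: [-2.215, -2.222, 0.007]
force: [0.2, -0.0, -0.7]
width: 0.762
gripper_force: 25.0
```

```bash
python3 - <<'E'
from h import *
print(observe()['joints'],observe()['position'],observe()['width'],observe()['force'])
get_image("wrist")
for t,z in(("tray",.015),("stick0",.045)):
    for o in reg(t,"wrist",z): print(t,o)
c=calibration("wrist")
for o in landmark_of("pocket0","wrist"): print(o['conf'],px2w(c,o['at'][1]*640,o['at'][0]*480,.005))
plan([([.682,.019,.035],Dn(0))])
E
```

```text
[-0.095   0.7052 -0.0161  1.5976  0.0134  0.8453 -0.1129] [0.6788 0.0181 0.0573] 0.7617581126420548 [ 0.2279 -0.0385 -0.6906]
tray (0.95, [0.6878, 0.0767, 0.1051, 0.1229], 0.2, [343.0, 136.0])
stick0 (0.61, [0.6813, 0.0211, 0.0719, 0.0193], 0.2, [324.0, 302.0])
0.73 [0.69   0.0167 0.005 ]
0.63 [0.6861 0.0758 0.005 ]
0.61 [0.6892 0.1341 0.005 ]
row [0.001, 0.0, 0.17] [0.0, -0.0001, 0.0003] n>= 1
```

>>> jog_arm(plan=[{"offset": [0,0.02,0.08],"twist": [0,0,0],"fingers": 0},{"offset": [0,0.02,0.14],"twist": [0,0,0],"fingers": 0},{"offset": [0,0.02,0.167],"twist": [0,0,0],"fingers": 0},{"offset": [0,0.02,0.167],"twist": [0,0,0],"fingers": 0}])

```text
clock: 35.12
position: [0.6843, 0.0191, 0.0339]
ee_rot: [-2.219, -2.222, 0.002]
force: [-0.9, -0.4, 1.7]
width: 0.758
gripper_force: 25.0
```

>>> jog_arm(plan=[{"offset": [0,0,0],"twist": [0,0,0],"fingers": 0.7},{"offset": [0,0,0],"twist": [0,0,0],"fingers": 1},{"offset": [0,0,0],"twist": [0,0,0],"fingers": 1},{"offset": [0,0,-0.2],"twist": [0,0,0],"fingers": 1},{"offset": [0,0,-0.55],"twist": [0,0,0],"fingers": 1},{"offset": [0,0,-0.55],"twist": [0,0,0],"fingers": 1}])

```text
clock: 35.88
position: [0.6877, 0.0193, 0.1213]
ee_rot: [2.217, 2.22, 0.009]
force: [0.3, -0.3, 0.2]
width: 1.004
gripper_force: 0.0
```

```bash
python3 - <<'E'
from h import *
get_image("wrist")
for o in reg("stick0","wrist",.025): print(o)
c=calibration("wrist")
for o in landmark_of("pocket0","wrist"): print(o['conf'],px2w(c,o['at'][1]*640,o['at'][0]*480,.005))
print(reg("tray","wrist",.015))
plan([([.58,-.02,.12],Dn(40)),([.4695,-.057,.11],Dn(82)),([.4695,-.057,.06],Dn(82)),([.4695,-.057,.0325],Dn(82))])
E
```

```text
(0.56, [0.6827, 0.0194, 0.0686, 0.0235], 0.1, [318.0, 251.0])
0.94 [0.6816 0.1318 0.005 ]
0.94 [0.6814 0.0744 0.005 ]
0.69 [ 0.682  -0.0384  0.005 ]
0.67 [0.6838 0.0184 0.005 ]
[(0.74, [0.6816, 0.0616, 0.103, 0.1853], 0.3, [320.0, 156.0])]
row [-0.259, -0.693, -0.029] [-0.0005, -0.0002, -0.1109] n>= 4
-- new call
row [0.285, -0.723, 0.067] [0.0, 0.0, -0.1167] n>= 4
row [0.285, -0.723, 0.4] [0.0, 0.0, -0.1167] n>= 1
row [0.285, -0.723, 0.583] [0.0, 0.0, -0.1167] n>= 1
```

>>> jog_arm(plan=[{"offset": [-0.07,-0.17,-0.03],"twist": [0,0,-0.028],"fingers": 1},{"offset": [-0.13,-0.35,-0.03],"twist": [0,0,-0.056],"fingers": 1},{"offset": [-0.2,-0.52,-0.03],"twist": [0,0,-0.083],"fingers": 1},{"offset": [-0.259,-0.693,-0.03],"twist": [0,0,-0.111],"fingers": 1},{"offset": [-0.259,-0.693,-0.03],"twist": [0,0,-0.111],"fingers": 1}])

```text
clock: 36.7
position: [0.5782, -0.0211, 0.12]
ee_rot: [-1.325, -2.843, 0.004]
force: [0.8, -0.6, -0.3]
width: 0.997
gripper_force: 0.0
```

>>> jog_arm(plan=[{"offset": [0.07,-0.18,0.067],"twist": [0,0,-0.029],"fingers": 1},{"offset": [0.14,-0.36,0.067],"twist": [0,0,-0.058],"fingers": 1},{"offset": [0.21,-0.54,0.067],"twist": [0,0,-0.087],"fingers": 1},{"offset": [0.285,-0.723,0.067],"twist": [0,0,-0.117],"fingers": 1},{"offset": [0.285,-0.723,0.067],"twist": [0,0,-0.117],"fingers": 1},{"offset": [0.285,-0.723,0.067],"twist": [0,0,-0.117],"fingers": 1}])

```text
clock: 37.45
position: [0.4712, -0.0566, 0.1111]
ee_rot: [-0.22, -3.133, -0.001]
force: [0.6, 0.1, 0.5]
width: 1.001
gripper_force: 0.0
```

```bash
python3 - <<'E'
from h import *
get_image("wrist"); print(observe()['position'],observe()['force'])
for o in reg("stick0","wrist",.024): print(o)
get_image("top")
for o in reg("stick0","top",.024): print(o)
plan([([.4695,-.057,.06],Dn(82)),([.4695,-.057,.0325],Dn(82))])
E
```

```text
[ 0.4714 -0.0564  0.1112] [ 0.5425 -0.1026 -0.2029]
(0.89, [0.4932, -0.0617, 0.07, 0.0253], 82.1, [321.0, 291.0])
(0.6, [0.4696, -0.0558, 0.0698, 0.0243], 81.4, [324.0, 252.0])
(0.71, [0.6803, 0.0756, 0.1073, 0.3013], 0.3, [280.0, 164.0])
(0.59, [0.6794, 0.0169, 0.0709, 0.0199], 0.8, [304.0, 164.0])
(0.56, [0.759, -0.3989, 0.26, 0.2082], 66.8, [470.0, 136.0])
row [0.009, -0.006, 0.341] [0.0001, -0.0002, 0.0003] n>= 1
row [0.009, -0.006, 0.525] [0.0001, -0.0002, 0.0003] n>= 1
```

>>> jog_arm(plan=[{"offset": [0.014,0,0.2],"twist": [0,0,0],"fingers": 1},{"offset": [0.014,0,0.4],"twist": [0,0,0],"fingers": 1},{"offset": [0.014,0,0.517],"twist": [0,0,0],"fingers": 1},{"offset": [0.014,0,0.517],"twist": [0,0,0],"fingers": 1},{"offset": [0.014,0,0.517],"twist": [0,0,0],"fingers": 0},{"offset": [0.014,0,0.517],"twist": [0,0,0],"fingers": 0},{"offset": [0.014,0,0.517],"twist": [0,0,0],"fingers": 0},{"offset": [0.014,0,0.517],"twist": [0,0,0],"fingers": 0}])

```text
clock: 38.65
position: [0.4686, -0.0567, 0.0344]
ee_rot: [-0.215, -3.134, -0.0]
force: [-0.1, 0.3, 6.4]
width: 0.755
gripper_force: 25.0
```

```bash
python3 - <<'E'
from h import *
plan([([.469,-.057,.12],Dn(82)),([.58,.01,.12],Dn(40)),([.682,.0755,.11],Dn(0)),([.682,.0755,.05],Dn(0)),([.682,.0755,.0345],Dn(0))])
E
```

```text
row [-0.003, -0.002, -0.571] [0.0, -0.0, 0.0004] n>= 2
row [-0.675, 0.542, -0.571] [-0.0, -0.0, 0.1171] n>= 4
-- new call
row [-0.103, 0.802, 0.067] [0.0, 0.0, 0.1111] n>= 4
row [-0.103, 0.802, 0.467] [0.0, 0.0, 0.1111] n>= 1
row [-0.103, 0.802, 0.57] [0.0, 0.0, 0.1111] n>= 1
```

>>> jog_arm(plan=[{"offset": [0,0,-0.3],"twist": [0,0,0],"fingers": 0},{"offset": [0,0,-0.58],"twist": [0,0,0],"fingers": 0},{"offset": [-0.17,0.13,-0.58],"twist": [0,0,0.029],"fingers": 0},{"offset": [-0.34,0.27,-0.58],"twist": [0,0,0.058],"fingers": 0},{"offset": [-0.51,0.4,-0.58],"twist": [0,0,0.088],"fingers": 0},{"offset": [-0.675,0.542,-0.58],"twist": [0,0,0.117],"fingers": 0},{"offset": [-0.675,0.542,-0.58],"twist": [0,0,0.117],"fingers": 0}])

```text
clock: 39.52
position: [0.5811, 0.0123, 0.1206]
ee_rot: [-1.325, -2.848, -0.002]
force: [-1.3, -0.9, -0.3]
width: 0.757
gripper_force: 25.0
```

>>> jog_arm(plan=[{"offset": [-0.03,0.2,0.03],"twist": [0,0,0.028],"fingers": 0},{"offset": [-0.05,0.4,0.05],"twist": [0,0,0.055],"fingers": 0},{"offset": [-0.08,0.6,0.06],"twist": [0,0,0.083],"fingers": 0},{"offset": [-0.103,0.802,0.067],"twist": [0,0,0.111],"fingers": 0},{"offset": [-0.103,0.802,0.067],"twist": [0,0,0.111],"fingers": 0},{"offset": [-0.103,0.802,0.25],"twist": [0,0,0.111],"fingers": 0},{"offset": [-0.103,0.802,0.4],"twist": [0,0,0.111],"fingers": 0},{"offset": [-0.103,0.802,0.5],"twist": [0,0,0.111],"fingers": 0},{"offset": [-0.103,0.802,0.5],"twist": [0,0,0.111],"fingers": 0}])

```text
clock: 40.65
position: [0.6802, 0.0747, 0.0444]
ee_rot: [-2.217, -2.222, 0.005]
force: [0.3, -0.5, -0.3]
width: 0.758
gripper_force: 25.0
```

>>> jog_arm(plan=[{"offset": [0,0,0.03],"twist": [0,0,0],"fingers": 0},{"offset": [0,0,0.07],"twist": [0,0,0],"fingers": 0},{"offset": [0,0,0.07],"twist": [0,0,0],"fingers": 0}])

```text
clock: 41.02
position: [0.682, 0.0757, 0.0354]
ee_rot: [-2.219, -2.223, -0.0]
force: [0.9, -0.9, 1.2]
width: 0.759
gripper_force: 25.0
```

>>> jog_arm(plan=[{"offset": [0,0,0.007],"twist": [0,0,0],"fingers": 0},{"offset": [0,0,0.007],"twist": [0,0,0],"fingers": 0.7},{"offset": [0,0,0.007],"twist": [0,0,0],"fingers": 1},{"offset": [0,0,0.007],"twist": [0,0,0],"fingers": 1},{"offset": [0,0,-0.2],"twist": [0,0,0],"fingers": 1},{"offset": [0,0,-0.55],"twist": [0,0,0],"fingers": 1},{"offset": [0,0,-0.55],"twist": [0,0,0],"fingers": 1}])

```text
clock: 41.9
position: [0.6845, 0.0761, 0.1221]
ee_rot: [2.218, 2.22, 0.009]
force: [-0.6, 0.1, -0.1]
width: 0.999
gripper_force: 0.0
```

```bash
python3 - <<'E'
from h import *
get_image("wrist")
for o in reg("stick0","wrist",.025): print(o)
plan([([.58,.01,.12],Dn(40)),([.492,-.062,.11],Dn(80.5))])
E
```

```text
(0.77, [0.6805, 0.0752, 0.0687, 0.0236], 0.1, [319.0, 253.0])
(0.59, [0.6829, 0.0326, 0.066, 0.0068], 0.0, [323.0, 318.0])
row [-0.437, -0.679, -0.014] [-0.0001, -0.0001, -0.1109] n>= 4
-- new call
row [0.009, -0.758, 0.067] [0.0, 0.0, -0.1125] n>= 4
```

>>> jog_arm(plan=[{"offset": [-0.11,-0.17,-0.01],"twist": [0,0,-0.028],"fingers": 1},{"offset": [-0.22,-0.34,-0.01],"twist": [0,0,-0.056],"fingers": 1},{"offset": [-0.33,-0.51,-0.01],"twist": [0,0,-0.083],"fingers": 1},{"offset": [-0.437,-0.679,-0.014],"twist": [0,0,-0.111],"fingers": 1},{"offset": [-0.437,-0.679,-0.014],"twist": [0,0,-0.111],"fingers": 1}])

```text
clock: 42.62
position: [0.5772, 0.0079, 0.1182]
ee_rot: [-1.326, -2.843, 0.005]
force: [0.2, 0.8, -0.0]
width: 0.998
gripper_force: 0.0
```

>>> jog_arm(plan=[{"offset": [0,-0.19,0.067],"twist": [0,0,-0.028],"fingers": 1},{"offset": [0,-0.38,0.067],"twist": [0,0,-0.056],"fingers": 1},{"offset": [0.005,-0.57,0.067],"twist": [0,0,-0.084],"fingers": 1},{"offset": [0.009,-0.758,0.067],"twist": [0,0,-0.1125],"fingers": 1},{"offset": [0.009,-0.758,0.067],"twist": [0,0,-0.1125],"fingers": 1},{"offset": [0.009,-0.758,0.067],"twist": [0,0,-0.1125],"fingers": 1}])

```text
clock: 43.38
position: [0.4926, -0.0614, 0.1095]
ee_rot: [-0.264, -3.129, -0.002]
force: [-0.2, 1.1, -0.6]
width: 1.001
gripper_force: 0.0
```

```bash
python3 - <<'E'
from h import *
get_image("wrist"); print(observe()['position'],observe()['force'])
for o in reg("stick0","wrist",.024): print(o)
plan([([.492,-.062,.0325],Dn(80.5))])
E
```

```text
[ 0.4928 -0.0612  0.1096] [-0.5321  0.219  -0.0929]
(0.9, [0.4929, -0.0615, 0.0696, 0.024], 80.5, [324.0, 256.0])
row [0.004, -0.007, 0.514] [0.0001, -0.0002, -0.0001] n>= 2
```

>>> jog_arm(plan=[{"offset": [0,0,0.2],"twist": [0,0,0],"fingers": 1},{"offset": [0,0,0.4],"twist": [0,0,0],"fingers": 1},{"offset": [0,0,0.514],"twist": [0,0,0],"fingers": 1},{"offset": [0,0,0.514],"twist": [0,0,0],"fingers": 1},{"offset": [0,0,0.514],"twist": [0,0,0],"fingers": 0},{"offset": [0,0,0.514],"twist": [0,0,0],"fingers": 0},{"offset": [0,0,0.514],"twist": [0,0,0],"fingers": 0},{"offset": [0,0,0.514],"twist": [0,0,0],"fingers": 0}])

```text
clock: 44.48
position: [0.4923, -0.0621, 0.0333]
ee_rot: [-0.26, -3.131, -0.0]
force: [-1.3, 0.5, 6.8]
width: 0.756
gripper_force: 25.0
```

```bash
python3 - <<'E'
from h import *
plan([([.4925,-.062,.12],Dn(80.5)),([.58,.04,.12],Dn(40)),([.682,.133,.11],Dn(0)),([.682,.133,.045],Dn(0)),([.682,.133,.0345],Dn(0))])
E
```

```text
row [-0.001, 0.001, -0.578] [0.0, -0.0, 0.0001] n>= 2
row [-0.464, 0.768, -0.578] [0.0, -0.0, 0.1126] n>= 4
-- new call
row [0.038, 0.919, 0.067] [0.0, 0.0, 0.1111] n>= 4
row [0.038, 0.919, 0.5] [0.0, 0.0, 0.1111] n>= 2
row [0.038, 0.919, 0.57] [0.0, 0.0, 0.1111] n>= 1
```

>>> jog_arm(plan=[{"offset": [0,0,-0.3],"twist": [0,0,0],"fingers": 0},{"offset": [0,0,-0.58],"twist": [0,0,0],"fingers": 0},{"offset": [-0.12,0.19,-0.58],"twist": [0,0,0.028],"fingers": 0},{"offset": [-0.23,0.38,-0.58],"twist": [0,0,0.056],"fingers": 0},{"offset": [-0.35,0.57,-0.58],"twist": [0,0,0.084],"fingers": 0},{"offset": [-0.464,0.768,-0.58],"twist": [0,0,0.1126],"fingers": 0},{"offset": [-0.464,0.768,-0.58],"twist": [0,0,0.1126],"fingers": 0}])

```text
clock: 45.35
position: [0.5806, 0.0433, 0.1196]
ee_rot: [-1.325, -2.847, -0.002]
force: [-0.6, -0.8, -1.3]
width: 0.762
gripper_force: 25.0
```

>>> jog_arm(plan=[{"offset": [0.01,0.23,0.03],"twist": [0,0,0.028],"fingers": 0},{"offset": [0.02,0.46,0.05],"twist": [0,0,0.055],"fingers": 0},{"offset": [0.03,0.69,0.06],"twist": [0,0,0.083],"fingers": 0},{"offset": [0.038,0.919,0.067],"twist": [0,0,0.111],"fingers": 0},{"offset": [0.038,0.919,0.067],"twist": [0,0,0.111],"fingers": 0},{"offset": [0.038,0.919,0.25],"twist": [0,0,0.111],"fingers": 0},{"offset": [0.038,0.919,0.4],"twist": [0,0,0.111],"fingers": 0},{"offset": [0.038,0.919,0.5],"twist": [0,0,0.111],"fingers": 0},{"offset": [0.038,0.919,0.5],"twist": [0,0,0.111],"fingers": 0}])

```text
clock: 46.48
position: [0.6802, 0.1318, 0.0434]
ee_rot: [-2.219, -2.221, 0.005]
force: [0.7, 0.6, 0.2]
width: 0.757
gripper_force: 25.0
```

>>> jog_arm(plan=[{"offset": [0,0,0.03],"twist": [0,0,0],"fingers": 0},{"offset": [0,0,0.07],"twist": [0,0,0],"fingers": 0},{"offset": [0,0,0.075],"twist": [0,0,0],"fingers": 0},{"offset": [0,0,0.075],"twist": [0,0,0],"fingers": 0}])

```text
clock: 46.98
position: [0.682, 0.1331, 0.0342]
ee_rot: [-2.22, -2.222, -0.001]
force: [-1.1, -0.8, 5.7]
width: 0.757
gripper_force: 25.0
```

Release, withdraw high, and check everything.

>>> jog_arm(plan=[{"offset": [0,0,0],"twist": [0,0,0],"fingers": 0.7},{"offset": [0,0,0],"twist": [0,0,0],"fingers": 1},{"offset": [0,0,0],"twist": [0,0,0],"fingers": 1},{"offset": [0,0,-0.2],"twist": [0,0,0],"fingers": 1},{"offset": [0,0,-0.55],"twist": [0,0,0],"fingers": 1},{"offset": [0,-0.5,-1],"twist": [0,0,0],"fingers": 1},{"offset": [0,-1,-1],"twist": [0,0,0],"fingers": 1},{"offset": [0,-1,-1],"twist": [0,0,0],"fingers": 1}])

```text
clock: 47.98
position: [0.5294, 0.1331, 0.1844]
ee_rot: [-2.219, -2.222, 0.0]
force: [0.2, 0.6, 0.2]
width: 1.002
gripper_force: 0.0
```

```bash
python3 - <<'E'
from h import *
for cam in("wrist","top","scene"):
    get_image(cam)
    for t,z in(("stick0",.025),("basin",.078),("bench_stone",.09),("old_stone",.03),("stone_case",.04)):
        for o in reg(t,cam,z)[:4]: print(cam,t,o)
s=calibration("scene")
# predicted scene pixels of bench stone corners at lean th
F=np.array([.676,-.352,0]);n=np.array([-.916,.402,0]);e=np.array([.402,.916,0]);z=np.array([0,0,1.])
m=[o for o in regions_of("bench_stone","scene")]
for o in m[:1]:
    b=o['box']; print("box px",b[0]*640,b[1]*480,(b[0]+b[2])*640,(b[1]+b[3])*480)
    for th in(10,16,20,23,26,30,34):
        t=np.radians(th); up=-n*np.sin(t)+z*np.cos(t); nn=n*np.cos(t)+z*np.sin(t); b0=F+n*.125*np.tan(t)
        P=np.array([b0+e*l+up*h+nn*w for l in(-.03,.03) for h in(0,.18) for w in(0,.025)]); q=w2px(s,P)
        M=np.zeros((480,640),np.uint8); cv2.fillConvexPoly(M,cv2.convexHull(q.round().astype(np.int32)),1); r=o['region']
        print(th,q.min(0),q.max(0),"IoU",(M.astype(bool)&r).sum()/(M.astype(bool)|r).sum())
E
```

```text
wrist stick0 (0.82, [0.6691, 0.0765, 0.0675, 0.0261], 0.3, [512.0, 291.0])
wrist stick0 (0.8, [0.6737, 0.132, 0.0762, 0.0238], 0.2, [524.0, 228.0])
wrist stick0 (0.67, [0.6732, 0.1566, 0.105, 0.1408], 0.4, [530.0, 187.0])
top stick0 (0.81, [0.677, 0.0726, 0.0684, 0.0174], 1.2, [282.0, 164.0])
top stick0 (0.64, [0.6791, 0.0169, 0.0709, 0.0199], 0.8, [304.0, 164.0])
top basin (0.72, [0.4808, -0.2737, 0.1913, 0.1921], 45.3, [426.0, 243.0])
top bench_stone (0.7, [0.6475, -0.3399, 0.0659, 0.1552], 56.8, [455.0, 172.0])
top old_stone (0.9, [0.4131, -0.4261, 0.0552, 0.1541], 15.4, [486.0, 274.0])
top old_stone (0.51, [0.6783, 0.0724, 0.0732, 0.0173], 1.1, [282.0, 164.0])
top old_stone (0.27, [0.7014, 0.1285, 0.0203, 0.0198], 0.8, [259.0, 154.0])
top stone_case (0.56, [0.6098, 0.4618, 0.0917, 0.2126], 18.3, [121.0, 188.0])
scene stick0 (0.87, [0.6912, 0.0281, 0.0369, 0.081], 89.6, [243.0, 313.0])
scene stick0 (0.8, [0.6895, 0.1395, 0.0323, 0.0779], 88.7, [278.0, 341.0])
scene basin (0.64, [0.5056, -0.2583, 0.2386, 0.1925], 27.4, [234.0, 204.0])
scene basin (0.64, [0.7206, 0.1241, 0.0325, 0.0
[... 383 characters left out ...]
607, 0.4269, 0.1586], 66.9, [119.0, 227.0])
scene old_stone (0.64, [0.4462, -0.4555, 0.0913, 0.077], 14.6, [209.0, 180.0])
scene stone_case (0.93, [0.6323, 0.4758, 0.1054, 0.2042], 18.6, [438.0, 431.0])
box px 137.088 176.88 189.76 243.264
10 [138.8286 168.856 ] [175.9217 243.4962] IoU 0.4061662198391421
16 [137.1582 169.8043] [181.0966 242.4581] IoU 0.6029411764705882
20 [136.4445 170.8028] [184.6611 241.7355] IoU 0.7663839629915189
23 [136.1737 171.7321] [187.4292 241.1714] IoU 0.881870385561936
26 [136.1685 172.806 ] [190.3051 240.5835] IoU 0.8497246262785209
30 [136.6419 174.4449] [194.3563 239.7538] IoU 0.7003508771929825
34 [137.7598 176.2936] [198.7285 238.8586] IoU 0.5459119496855346
```

```bash
python3 -c "
from cell import *
print(sign_off())"
```

```text
the job is handed in; nothing more can be done
None
```

The job is handed in at about 48 s of the 210 s allowed: there were three sticks, tipped out on the mat and each laid flat in its own tray pocket; the basin stands upright on the bench, and the bench stone leans on the tin at about 24 degrees. The last camera check found the old stone and green case where they started, but did not re-measure the water bottle, and `sign_off` returned no verdict.

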